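# Clear leftover hardware into its bins and on to the board

## Robot

A 6-joint arm with a two-finger parallel gripper is mounted at the origin on the work surface. World frame = base frame: x ahead of the robot, y to its left, z up, the work surface at z = 0. Lengths are in m, angles in rad, forces in N, time in s.
With the tool pointing down it reaches from about 0.35 to 0.775 m from the base axis. Payload 7.3 kg.
Tool frame: the origin (TCP) lies on the front face of the gripper's body, between the roots of the fingers; the fingertips stand 66 mm ahead of it and the grasp point (between the pads) lies 47 mm ahead of it; z points along the fingers, y is the line along which they close (so a half turn about z gives the same grasp; the last joint's range is limited). The gripper opens to 92 mm and grips with 3 to 60 N. Pads are 19 mm wide; open, the fingers measure 130 mm over their backs; the gripper's body (75 mm by 190 mm) begins 47 mm behind the grasp point.
Start: joints at [0.956, 0.342, 1.524, -0, 1.275, -0.146], TCP at [0.237, 0.468, 0.292] pointing down, gripper open.
Joint ranges: [-2.53, 2.53], [-0.77, 2.02], [0.04, 2.7], [-1, 4.14], [0.28, 2.66], [-3.11, 3.11]. Speed limits (rad/s): [2.57, 2.57, 3.14, 3.14, 3.14, 3.14].

## Interface

Orientations are given as [roll, pitch, yaw] about the fixed x, y, z axes, in that order (R = Rz(yaw) Ry(pitch) Rx(roll)).
In Python, from bench import robot, read_camera gives the robot as it stands.
- The arm moves only by the tool servo_tool, never from a script. Its argument "commands" is a list of rows, each an object of numbers: "wx", "wy", "wz": the turn, a rotation vector about the tool's x, y, z in rad; "x", "y", "z": the shift along the tool's x, y, z in cm; "gripper": the closure, from -1 (fully open) to 1 (shut). A call has exactly 5 rows; each row is the pose to reach, as a shift and turn from the pose commanded when the call began, along the tool's axes at that moment; what a row does not reach only later rows make up. A row lasts 1/12 s, in which the tool goes at most 41.7 mm and 7.16 degrees, less where a joint would pass 70% of its speed; a pose out of reach is approached as far as the arm can. A call with a gripper value outside its range is refused whole. The fingers move at their own pace and stop on an object; "squeeze" is the grip in N (left out, the last holds). Time passes only in rows, so rows that repeat a pose let the fingers close, or fill a call up. It gives the time, the measured TCP pose, the force, the opening and the grip force at its end, in the units of the state.
- robot.sense(): the state, without advancing time (a new reading comes with each control period).
- read_camera(name): name is "side" or "top" or "wrist"; returns a dict with "img" (480x640x3 uint8, red, green, blue), "K" (3x3 intrinsics, pixels), "eye" and "rotation" of the camera in the world. Camera axes: x right, y up, looking along -z (the intrinsics and any distortion apply to the point x, -y, -z); pixel columns grow to the right and rows downward; lengths in m; the calibration is good to about 2 mm. A picture is of the moment at which its call begins. There is no depth.
- robot.hand_in(): hands the job in; it is judged then, once.
The state is a dict: "time": time; "qpos": joint angles; "qvel": joint speeds; "effort": joint torques, N m; "position": TCP position; "orientation": TCP orientation; "wrist_force": force on the tool from outside, world axes, zero at the start; "torque": the same for the moment, N m; "gripper_width": finger opening in m; "grasp_force": force on a finger pad.
Only numpy, scipy, OpenCV 4.12 (cv2) and the standard library are available. Lean on these libraries where they do the work, as an engineer would, in place of code of your own. Each camera call takes 0.05 s, during which the arm holds its last target. There are 200 camera calls.

## Task

Clear the leftover hardware off the bench: put both hex bolts into the blue bin that already holds bolts, the pipe tee into the blue bin that already holds a tee, and hang the loose steel spacer on the empty peg of the leaning board, pushed or slid all the way down to the board. Leave everything else on the bench where it is.

Things in the scene. Friction and masses are not known exactly. Their poses are not given: they have to be found in the camera images.
- bolt_a: Steel hex bolt with its nut run on to the end, lying along its own x axis, 75 long overall: hex head 24 across flats and 10 long at the -x end, nut 24 across flats and 12 long at the +x end (from x = +22.5 to +34.5), bare shank 14 diameter between them (x = -27.5 to +22.5). Origin on the underside below the shank's centre, axis 12 above it. 110 g.
- bolt_b: A second bolt, the same as bolt_a.
- bolt_a_mid (a point): Middle of bolt_a, on its axis.
- bolt_b_mid (a point): Middle of bolt_b, on its axis.
- tee: Cast aluminium pipe tee lying flat: a tube 34 diameter, 84 long along its x axis (-42 to +42), and a branch 34 diameter along +y that ends 47 from the origin. Origin on the underside below the crossing of the axes, axes 17 above it. The branch is free to grip from y = 20 to 47. 120 g.
- tee_mid (a point): Point in the middle of the tee: 8 along the branch from the crossing, 17 above the underside.
- spacer: Thick steel spacer ring lying flat, 44 outside diameter, 19 bore, 26 high. Origin at the centre of its underside, z along the bore. 200 g.
- spacer_mid (a point): Centre of the spacer, half way up the bore.
- bolt_bin: Blue open-topped stock bin fixed to the bench, outside 160 (x) x 112 (y), walls 4 thick, floor 5 thick; side walls and rear wall 75 high, the sides step down to 52 over the 50 nearest the front, front wall (at -x) 36 high. Origin at the centre of its underside. Three bolts like bolt_a are fixed in its rear half.
- tee_bin: Blue open-topped stock bin fixed to the bench, outside 160 (x) x 112 (y), walls 4 thick, floor 5 thick; side walls and rear wall 75 high, the sides step down to 52 over the 50 nearest the front, front wall (at -x) 36 high. Origin at the centre of its underside. A tee like the loose one is fixed in its rear half.
- foot_bin: Blue open-topped stock bin fixed to the bench, outside 160 (x) x 112 (y), walls 4 thick, floor 5 thick; side walls and rear wall 75 high, the sides step down to 52 over the 50 nearest the front, front wall (at -x) 36 high. Origin at the centre of its underside. It holds round black rubber feet 36 in diameter; nothing goes in here.
- board: White-framed leaning board with black foam, 320 wide (y), 210 along the slope, face sloped 40 degrees from level and facing the robot (-x). Fixed. Origin on the bench under the centre of its face, which is 100 above the bench there. Two aluminium pegs stand square out of the face, 120 apart: the one towards the board's +y side is empty, the one towards -y already carries a spacer.
- peg: The empty peg: 14 diameter, 42 long, the last 8 tapering to 8. Origin at its root on the board's face; its z axis runs along the peg, outwards (40 degrees from vertical, towards the robot); y level along the board; x up the slope.
- tape: Bystander, to be left alone: roll of black tape lying flat, diameter 68, 24 high. Origin on its underside.
- jar: Bystander, to be left alone: small white jar with black lid, diameter 48, 50 high. Origin on its underside.
- spray: Bystander, to be left alone: aluminium spray can, diameter 52, 170 high. Origin on its underside.
- mallet: Bystander, to be left alone: hammer lying on the bench's left side, at most 60 high. Origin on its underside.
- driver: Bystander, to be left alone: screwdriver lying behind the bins, at most 40 high. Origin on its underside.
- block: Bystander, to be left alone: wooden block 60 x 90 x 30 high. Origin on its underside.

How it is judged:
At the end, for the whole second after the job is handed in: Bolt middles inside the bolt bin, tee middle inside the tee bin, each under 70 mm above its underside; spacer on the empty peg, within 7 mm of its axis and 0.2 rad of square, centre 5 to 18 mm off the board; all at rest (0.03 m/s); no bystander moved over 30 mm (x of bolt_a_mid in the frame of bolt_bin between -0.078 and 0.078 m and y of bolt_a_mid in the frame of bolt_bin between -0.054 and 0.054 m and z of bolt_a_mid in the frame of bolt_bin between 0 and 0.07 m and x of bolt_b_mid in the frame of bolt_bin between -0.078 and 0.078 m and y of bolt_b_mid in the frame of bolt_bin between -0.054 and 0.054 m and z of bolt_b_mid in the frame of bolt_bin between 0 and 0.07 m and x of tee_mid in the frame of tee_bin between -0.078 and 0.078 m and y of tee_mid in the frame of tee_bin between -0.054 and 0.054 m and z of tee_mid in the frame of tee_bin between 0 and 0.07 m and x of spacer_mid in the frame of peg between -0.007 and 0.007 m and y of spacer_mid in the frame of peg between -0.007 and 0.007 m and z of spacer_mid in the frame of peg between 0.005 and 0.018 m and angle between the z axis of spacer and the z axis of peg, either way round below 0.2 rad and linear speed of each of bolt_a, bolt_b, tee, spacer below 0.03 m/s); the robot touches nothing.
It fails at once if a bystander (tape, jar, spray can, hammer, screwdriver or wooden block) is moved more than 30 mm (distance of any of tape, jar, spray, mallet, driver, block from where it was at the start of the episode above 0.03 m).
It also fails if it takes over 72 s, if anything falls off the work surface, if the arm or the gripper's body presses on something with over 40 N, if the wrist force passes 120 N, or if a joint passes its speed limit or range.

## Working session

There is one attempt and no reset: what is moved stays moved. The work goes in short steps, Python scripts to look and compute and a tool call to move; the robot and the scene stay as the last step left them, time stands still between calls to the robot, and variables do not carry over. Pictures are saved under pics/ and viewed, at most 10 in all, crops included, and the job is handed in when it is done.

Besides the shell and the picture viewer there is one more tool, called after "Emit:" by a JSON object that holds its "api" and its "payload", one argument or row to a line. servo_tool: Moves the arm, as the interface text tells. Its arguments: {"type":"object","properties":{"commands":{"type":"array","items":{"type":"object","properties":{"wx":{"type":"number"},"wy":{"type":"number"},"wz":{"type":"number"},"x":{"type":"number"},"y":{"type":"number"},"z":{"type":"number"},"gripper":{"type":"number"}}}},"squeeze":{"type":"number"}},"required":["commands"]}

```bash
mkdir -p pics; cat > h.py <<'E'
import numpy as np, cv2
from scipy.spatial.transform import Rotation as R
from bench import robot, read_camera
def snap(n,f):
    c=read_camera(n); cv2.imwrite(f'pics/{f}.png',c['img'][:,:,::-1]); np.savez(f'pics/{f}.npz',**{k:np.array(v) for k,v in c.items()}); return c
def load(f): return np.load(f'pics/{f}.npz',allow_pickle=True)
def ray(c,u,v):
    K=c['K']; d=np.array([(u-K[0,2])/K[0,0],-(v-K[1,2])/K[1,1],-1.]); return np.array(c['rotation']).reshape(3,3)@d
def hit(c,u,v,z):
    d=ray(c,u,v); e=np.array(c['eye']); return e+d*(z-e[2])/d[2]
def proj(c,P):
    p=np.array(c['rotation']).reshape(3,3).T@(np.array(P)-c['eye']); K=c['K']; return K[0,2]+K[0,0]*p[0]/-p[2], K[1,2]-K[1,1]*p[1]/-p[2]
E
python3 - <<'E'
from h import *
for n in('top','side'):
    c=snap(n,n+'0'); print({k:v for k,v in c.items() if k!='img'})
s=robot.sense(); print(s)
E
```

```text
{'K': array([[529.18732741,   0.        , 320.16442213],
       [  0.        , 529.18732741, 239.67132612],
       [  0.        ,   0.        ,   1.        ]]), 'eye': array([0.44890776, 0.07873048, 1.46546484]), 'rotation': array([ 0.10415319, -0.01324681, -1.54768011])}
{'K': array([[600.29928991,   0.        , 322.97114921],
       [  0.        , 600.29928991, 231.84701263],
       [  0.        ,   0.        ,   1.        ]]), 'eye': array([ 0.21965109, -1.08820917,  1.07425875]), 'rotation': array([ 0.89391332, -0.01002761, -0.31803886])}
{'time': 0.1, 'qpos': array([ 9.56007056e-01,  3.42674924e-01,  1.52492309e+00, -1.05532356e-05,
        1.27539268e+00, -1.46005319e-01]), 'qvel': array([ 0.00130363, -0.00301959, -0.00273861, -0.00010915, -0.00015806,
        0.00202704]), 'effort': array([ 1.29267861e-03, -4.32005811e+01, -2.44695157e+01,  7.18152174e-02,
        5.25956182e-02, -5.65452615e-05]), 'position': array([0.23702252, 0.46814551, 0.29160248]), 'orientation': array([-3.14020802e+00, -1.93412628e-04,  2.67281165e+00]), 'wrist_force': array([-0.29736109,  0.57765846,  0.59641386]), 'torque': array([ 0.00367273,  0.01809017, -0.00138201]), 'grasp_force': 0.0, 'gripper_width': 0.09172756410326349}
```

```bash
sed -i "s/np.array(c\['rotation'\]).reshape(3,3)/R.from_euler('xyz',c['rotation']).as_matrix()/" h.py; python3 -c "
import cv2
i=cv2.imread('pics/top0.png');cv2.imwrite('pics/top0b.png',cv2.resize(i,(800,600),interpolation=3))"
```

```text
(no output)
```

View pics/top0b.png

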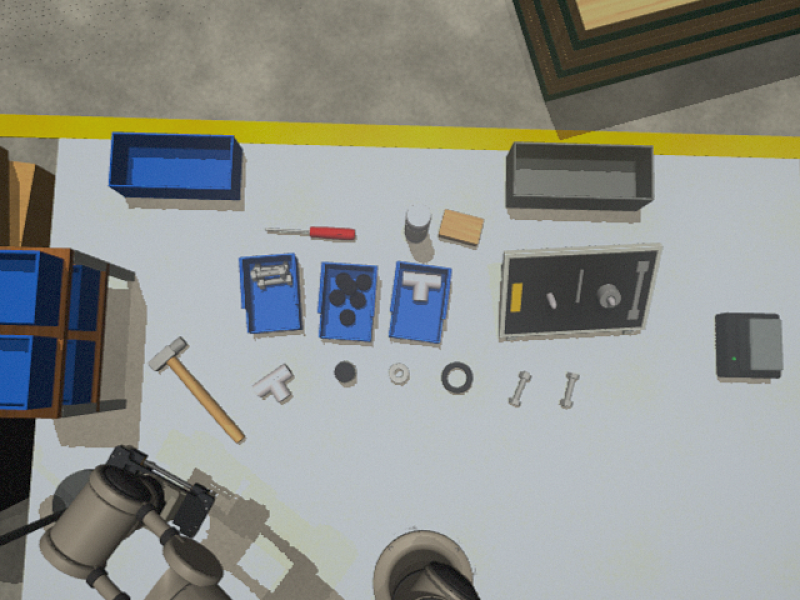

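View pics/side0.png

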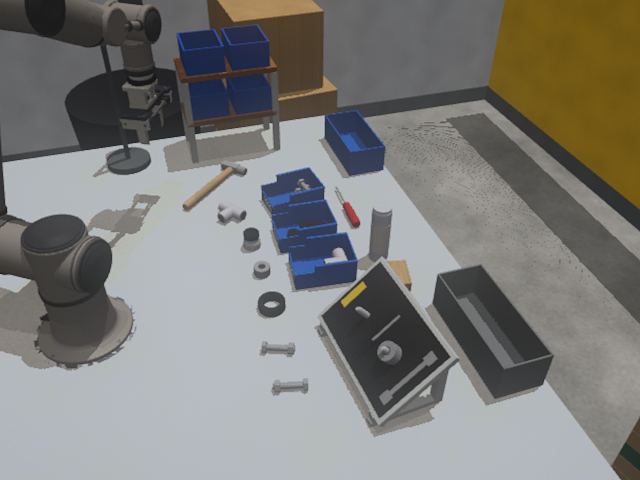

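```bash
python3 -c "
import cv2
i=cv2.imread('pics/top0.png')
cv2.imwrite('pics/ca.png',cv2.resize(i[190:340,180:380],(800,600),interpolation=2))
cv2.imwrite('pics/cb.png',cv2.resize(i[190:340,340:540],(800,600),interpolation=2))"
```

```text
(no output)
```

View pics/ca.png

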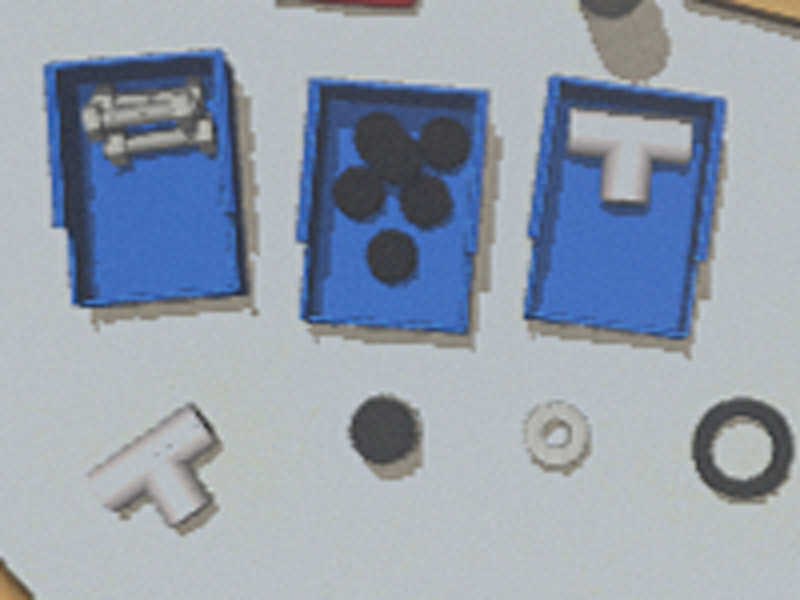

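View pics/cb.png

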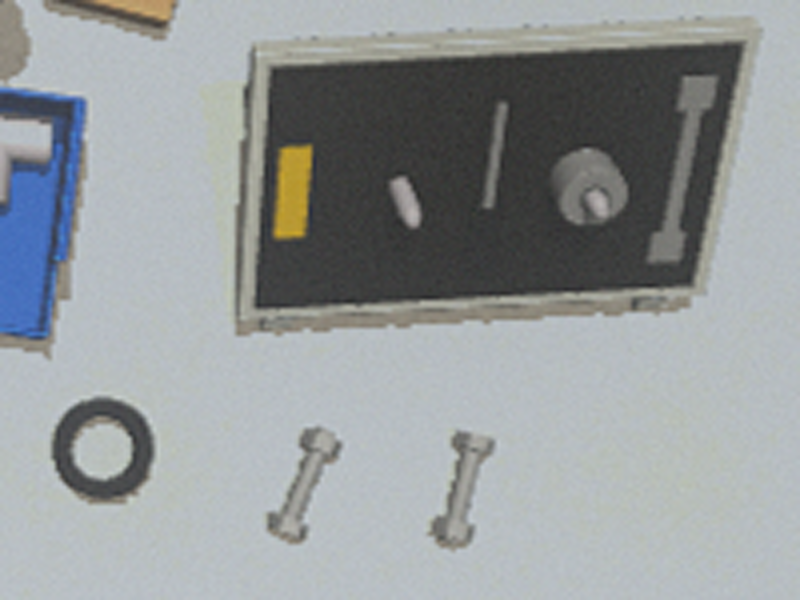

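```bash
python3 - <<'E'
import cv2
from h import *
i=cv2.imread('pics/side0.png')
cv2.imwrite('pics/cs.png',cv2.resize(i[250:370,320:480],(800,600),interpolation=2))
c=load('top0')
A=lambda x,y,z:hit(c,180+(x+.5)/4-.5,190+(y+.5)/4-.5,z).round(4)
B=lambda x,y,z:hit(c,340+(x+.5)/4-.5,190+(y+.5)/4-.5,z).round(4)
for n,f,p in [('tee L',A,(100,490,.017)),('tee R',A,(205,428,.017)),('tee br',A,(195,512,.017)),('spacer',A,(557,432,.026)),('spL',A,(524,433,.026)),('spR',A,(590,433,.026)),
 ('b1n',B,(319,443,.012)),('b1f',B,(288,525,.012)),('b2n',B,(472,444,.012)),('b2f',B,(453,531,.012)),
 ('boltbin rl',A,(47,65,.075)),('rr',A,(222,52,.075)),('fl',A,(75,303,.036)),('fr',A,(243,293,.036)),
 ('teebin rl',A,(551,77,.075)),('rr',A,(724,100,.075)),('fl',A,(527,320,.036)),('fr',A,(688,337,.036)),
 ('footbin rl',A,(310,80,.075)),('footbin rr',A,(488,92,.075)),('footbin fl',A,(302,322,.036)),('footbin fr',A,(468,333,.036)),
 ('pegroot',B,(397,178,.1)),('pegtip',B,(415,226,.132)),('board tl',B,(255,43,.167)),('tr',B,(758,20,.167)),('bl',B,(240,322,.033)),('br',B,(695,292,.033)),('tape',B,(103,447,.024)),('jar',A,(384,430,.05))]: print(n,f(*p)[:2])
E
```

```text
tee L [0.396 0.371]
tee R [0.4393 0.3019]
tee br [0.3827 0.3063]
spacer [0.4422 0.063 ]
spL [0.441  0.0853]
spR [0.442  0.0407]
b1n [ 0.441  -0.2122]
b1f [ 0.385  -0.1913]
b2n [ 0.4427 -0.3172]
b2f [ 0.3835 -0.304 ]
boltbin rl [0.6764 0.4071]
rr [0.688  0.2918]
fl [0.5211 0.3897]
fr [0.5305 0.2771]
teebin rl [0.6768 0.073 ]
rr [ 0.6642 -0.0423]
fl [0.5169 0.0851]
fr [ 0.508  -0.0238]
footbin rl [0.6707 0.2328]
footbin rr [0.6656 0.1146]
footbin fl [0.5119 0.2366]
footbin fr [0.5072 0.1246]
pegroot [ 0.6141 -0.2449]
pegtip [ 0.5799 -0.2488]
board tl [ 0.6885 -0.1404]
tr [ 0.7111 -0.4556]
bl [ 0.5213 -0.1541]
br [ 0.5491 -0.4642]
tape [ 0.435  -0.0632]
jar [0.441  0.1782]
```

View pics/cs.png

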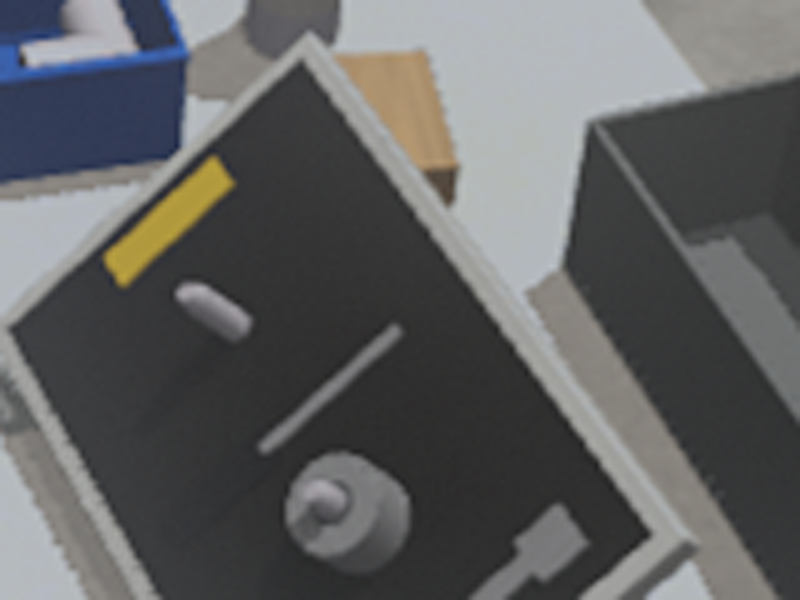

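```bash
cat >> h.py <<'E'
G=.047
def down(yaw): return R.from_euler('xyz',[np.pi,0,np.radians(yaw)])
def plan(wps,start=None):
    """wps: (grasp point, Rotation, note); prints one tool-frame target per call"""
    s=robot.sense()
    p,r=start if start else (np.array(s['position']),R.from_euler('xyz',s['orientation']))
    for g,r1,note in wps:
        p1=np.array(g)-r1.apply([0,0,G])
        dv=(r.inv()*r1).as_rotvec(); n=max(1,int(np.ceil(max(np.linalg.norm(p1-p)/.2,np.linalg.norm(dv)/.61))))
        p0,r0=p,r
        for k in range(1,n+1):
            pk=p0+(p1-p0)*k/n; rk=r0*R.from_rotvec(dv*k/n)
            print(note,'xyz cm',(r.inv().apply(pk-p)*100).round(2),'w',(r.inv()*rk).as_rotvec().round(3),'| tcp',pk.round(3)); p,r=pk,rk
def st():
    s=robot.sense(); print({k:np.round(s[k],4).tolist() for k in('time','position','orientation','wrist_force','gripper_width','grasp_force')})
E
python3 - <<'E'
from h import *
ct,cs=load('top0'),load('side0')
from scipy.optimize import least_squares
tb=lambda x,y:(340+(x+.5)/4-.5,190+(y+.5)/4-.5); sb=lambda x,y:(320+(x+.5)/5-.5,250+(y+.5)/5-.5)
def tri(a,b): return least_squares(lambda P:np.r_[np.subtract(proj(ct,P),a),np.subtract(proj(cs,P),b)],[.6,-.25,.1])
for n,a,b in(('tip',tb(414,222),sb(185,294)),('root',tb(398,181),sb(241,329))):
    q=tri(a,b); print(n,q.x.round(4),q.fun.round(2))
# model prediction of peg tip/root
for ps in (.08,):
  r0=np.array([.613,-.244,.1]); z=np.array([-.6428*np.cos(ps),-.6428*np.sin(ps),.766])
  for P in(r0,r0+.042*z): 
    t=proj(ct,P);s=proj(cs,P); print('pred',((t[0]-340)*4,(t[1]-190)*4),((s[0]-320)*5,(s[1]-250)*5))
# teebin existing branch end, existing front bolt
A=lambda x,y,z:hit(ct,180+x/4,190+y/4,z).round(4)
print(A(627,203,.022)[:2],A(165,160,.017)[:2])
# spacer in side: 
print(proj(cs,[.442,.063,.026]),proj(cs,[.413,-.2018,.012]))
t=np.array([.3925,.3155])
plan([((*t,.12),down(216),'over tee'),((*t,.022),down(216),'down')])
E
```

```text
tip [ 0.5827 -0.2487  0.13  ] [ 0.01 -0.04 -0.04  0.01]
root [ 0.6122 -0.2463  0.0963] [-0.04  0.16  0.14 -0.02]
pred (np.float64(394.08935692693035), np.float64(178.19759610035885)) (np.float64(239.9001331162907), np.float64(317.0724947074382))
pred (np.float64(409.43095905939936), np.float64(214.6315474934123)) (np.float64(188.2503251952113), np.float64(282.8757720019192))
[0.5984 0.0175] [0.6208 0.3357]
(np.float64(261.7609789588211), np.float64(265.46052574630716)) (np.float64(277.262796770831), np.float64(346.8193039469726))
over tee xyz cm [-10.38  -3.29   6.23] w [-0.001 -0.    -0.549] | tcp [0.315 0.392 0.229]
over tee xyz cm [-7.14 -8.22  6.23] w [-0.001 -0.    -0.549] | tcp [0.392 0.316 0.167]
down xyz cm [ 0.  -0.   9.8] w [0. 0. 0.] | tcp [0.392 0.316 0.069]
```

Emit:
{"api": "servo_tool", "payload": {
  "commands": [
    {"x":-10.4,"y":-3.3,"z":6.2,"wz":-0.55,"gripper":-1},
    {"x":-10.4,"y":-3.3,"z":6.2,"wz":-0.55,"gripper":-1},
    {"x":-10.4,"y":-3.3,"z":6.2,"wz":-0.55,"gripper":-1},
    {"x":-10.4,"y":-3.3,"z":6.2,"wz":-0.55,"gripper":-1},
    {"x":-10.4,"y":-3.3,"z":6.2,"wz":-0.55,"gripper":-1}
  ]
}}

```text
invalid input at $.commands[0]: expected keys wx, wy, wz, x, y, z, gripper
```

Emit:
{"api": "servo_tool", "payload": {
  "commands": [
    {"x":-7.1,"y":-8.2,"z":6.2,"wz":-0.55,"gripper":-1},
    {"x":-7.1,"y":-8.2,"z":6.2,"wz":-0.55,"gripper":-1},
    {"x":-7.1,"y":-8.2,"z":6.2,"wz":-0.55,"gripper":-1},
    {"x":-7.1,"y":-8.2,"z":6.2,"wz":-0.55,"gripper":-1},
    {"x":-7.1,"y":-8.2,"z":6.2,"wz":-0.55,"gripper":-1}
  ]
}}

```text
invalid input at $.commands[0]: expected keys wx, wy, wz, x, y, z, gripper
```

```bash
python3 - <<'E'
from h import *
st(); c=snap('wrist','w1'); print(c['K'][0],c['eye'],c['rotation'])
t=np.array([.3925,.3155])
plan([((*t,.022),down(216),'down')])
E
```

```text
{'time': 0.1, 'position': [0.237, 0.4681, 0.2916], 'orientation': [-3.1402, -0.0002, 2.6728], 'wrist_force': [-0.2974, 0.5777, 0.5964], 'gripper_width': 0.0917, 'grasp_force': 0.0}
[358.79110957   0.         325.40838465] [0.17200034 0.50116003 0.38350507] [-0.2783355   0.0013133   1.10218431]
down xyz cm [-10.39  -3.29  11.14] w [-0.    -0.    -0.549] | tcp [0.315 0.392 0.18 ]
down xyz cm [-7.14 -8.22 11.14] w [-0.    -0.    -0.549] | tcp [0.392 0.316 0.069]
```

View pics/w1.png

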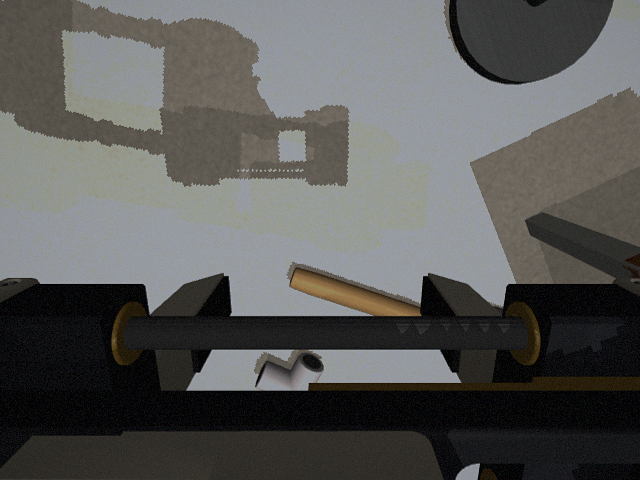

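Emit:
{"api": "servo_tool", "payload": {
  "commands": [
    {"x":-10.4,"y":-3.3,"z":6.2,"wx":0,"wy":0,"wz":-0.55,"gripper":-1},
    {"x":-10.4,"y":-3.3,"z":6.2,"wx":0,"wy":0,"wz":-0.55,"gripper":-1},
    {"x":-10.4,"y":-3.3,"z":6.2,"wx":0,"wy":0,"wz":-0.55,"gripper":-1},
    {"x":-10.4,"y":-3.3,"z":6.2,"wx":0,"wy":0,"wz":-0.55,"gripper":-1},
    {"x":-10.4,"y":-3.3,"z":6.2,"wx":0,"wy":0,"wz":-0.55,"gripper":-1}
  ]
}}

```text
time: 0.57
position: [0.3161, 0.3896, 0.2283]
orientation: [-3.139, -0.003, -3.057]
wrist_force: [-0.4, 0.1, 0.2]
gripper_width: 0.092
grasp_force: 0.0
```

Emit:
{"api": "servo_tool", "payload": {
  "commands": [
    {"x":-7.1,"y":-8.2,"z":6.2,"wx":0,"wy":0,"wz":-0.55,"gripper":-1},
    {"x":-7.1,"y":-8.2,"z":6.2,"wx":0,"wy":0,"wz":-0.55,"gripper":-1},
    {"x":-7.1,"y":-8.2,"z":6.2,"wx":0,"wy":0,"wz":-0.55,"gripper":-1},
    {"x":-7.1,"y":-8.2,"z":6.2,"wx":0,"wy":0,"wz":-0.55,"gripper":-1},
    {"x":-7.1,"y":-8.2,"z":6.2,"wx":0,"wy":0,"wz":-0.55,"gripper":-1}
  ]
}}

```text
time: 0.98
position: [0.3935, 0.3137, 0.1663]
orientation: [-3.142, -0.004, -2.507]
wrist_force: [-0.2, -0.0, 0.5]
gripper_width: 0.0919
grasp_force: 0.0
```

```bash
python3 - <<'E'
from h import *
st()
t=np.array([.3925,.3155])
b=np.array([.5915,.023]); y=np.radians(-5.5); ax=np.array([np.cos(y),np.sin(y)])
d=b+ax*(-.060)
dn=((*t,.022),down(216),'down')
plan([dn,((*t,.16),down(216),'up'),((*d,.16),down(174.5),'over bin'),((*d,.065),down(174.5),'lower')])
E
```

```text
{'time': 0.9833, 'position': [0.3935, 0.3137, 0.1663], 'orientation': [-3.1416, -0.0036, -2.5074], 'wrist_force': [-0.1587, -0.0099, 0.5408], 'gripper_width': 0.0919, 'grasp_force': 0.0}
down xyz cm [-0.07  0.2   9.73] w [-0.    -0.004  0.006] | tcp [0.392 0.316 0.069]
up xyz cm [  0.    0.  -13.8] w [-0. -0. -0.] | tcp [0.392 0.316 0.207]
over bin xyz cm [  2.79 -15.69  -0.  ] w [-0.    -0.     0.362] | tcp [0.462 0.172 0.207]
over bin xyz cm [ -2.95 -15.66  -0.  ] w [ 0.    -0.     0.362] | tcp [0.532 0.029 0.207]
lower xyz cm [-0.  -0.   9.5] w [-0. -0. -0.] | tcp [0.532 0.029 0.112]
```

Emit:
{"api": "servo_tool", "payload": {
  "commands": [
    {"x":0,"y":0.1,"z":4,"wx":0,"wy":0,"wz":0,"gripper":-1},
    {"x":0,"y":0.1,"z":8,"wx":0,"wy":0,"wz":0,"gripper":-1},
    {"x":0,"y":0.1,"z":9.7,"wx":0,"wy":0,"wz":0,"gripper":-1},
    {"x":0,"y":0.1,"z":9.7,"wx":0,"wy":0,"wz":0,"gripper":1},
    {"x":0,"y":0.1,"z":9.7,"wx":0,"wy":0,"wz":0,"gripper":1}
  ],
  "squeeze": 40
}}

```text
time: 1.4
position: [0.3916, 0.3166, 0.0705]
orientation: [3.141, -0.002, -2.51]
wrist_force: [0.2, 0.3, 1.0]
gripper_width: 0.083
grasp_force: 0.0
```

Emit:
{"api": "servo_tool", "payload": {
  "commands": [
    {"x":0,"y":0,"z":0,"wx":0,"wy":0,"wz":0,"gripper":1},
    {"x":0,"y":0,"z":0,"wx":0,"wy":0,"wz":0,"gripper":1},
    {"x":0,"y":0,"z":0,"wx":0,"wy":0,"wz":0,"gripper":1},
    {"x":0,"y":0,"z":0,"wx":0,"wy":0,"wz":0,"gripper":1},
    {"x":0,"y":0,"z":0,"wx":0,"wy":0,"wz":0,"gripper":1}
  ]
}}

```text
time: 1.82
position: [0.3921, 0.317, 0.0719]
orientation: [-3.141, 0.001, -2.51]
wrist_force: [-0.6, 0.1, -0.1]
gripper_width: 0.0497
grasp_force: 0.0
```

Emit:
{"api": "servo_tool", "payload": {
  "commands": [
    {"x":0,"y":0,"z":0,"wx":0,"wy":0,"wz":0,"gripper":1},
    {"x":0,"y":0,"z":-2,"wx":0,"wy":0,"wz":0,"gripper":1},
    {"x":0,"y":0,"z":-6,"wx":0,"wy":0,"wz":0,"gripper":1},
    {"x":0,"y":0,"z":-10,"wx":0,"wy":0,"wz":0,"gripper":1},
    {"x":0,"y":0,"z":-13.8,"wx":0,"wy":0,"wz":0,"gripper":1}
  ]
}}

```text
time: 2.23
position: [0.3916, 0.3166, 0.211]
orientation: [3.142, -0.0, -2.51]
wrist_force: [-0.1, 1.4, 0.0]
gripper_width: 0.0162
grasp_force: 0.0
```

Emit:
{"api": "servo_tool", "payload": {
  "commands": [
    {"x":0,"y":0,"z":0,"wx":0,"wy":0,"wz":0,"gripper":-0.4},
    {"x":0,"y":0,"z":0,"wx":0,"wy":0,"wz":0,"gripper":-0.4},
    {"x":0,"y":0,"z":0,"wx":0,"wy":0,"wz":0,"gripper":-0.4},
    {"x":0,"y":0,"z":2,"wx":0,"wy":0,"wz":0,"gripper":-0.4},
    {"x":0,"y":0,"z":4,"wx":0,"wy":0,"wz":0,"gripper":-0.4}
  ]
}}

```text
time: 2.65
position: [0.3916, 0.3167, 0.168]
orientation: [3.142, -0.0, -2.51]
wrist_force: [0.6, -0.4, 0.5]
gripper_width: 0.045
grasp_force: 0.0
```

```bash
python3 - <<'E'
from h import *
st(); c=snap('side','s1')
i=c['img'][150:270,160:320,::-1]; cv2.imwrite('pics/s1c.png',cv2.resize(i,(800,600),interpolation=2))
E
```

```text
{'time': 2.65, 'position': [0.3916, 0.3167, 0.168], 'orientation': [3.1415, -0.0002, -2.5104], 'wrist_force': [0.5597, -0.3866, 0.4504], 'gripper_width': 0.045, 'grasp_force': 0.0}
```

View pics/s1c.png

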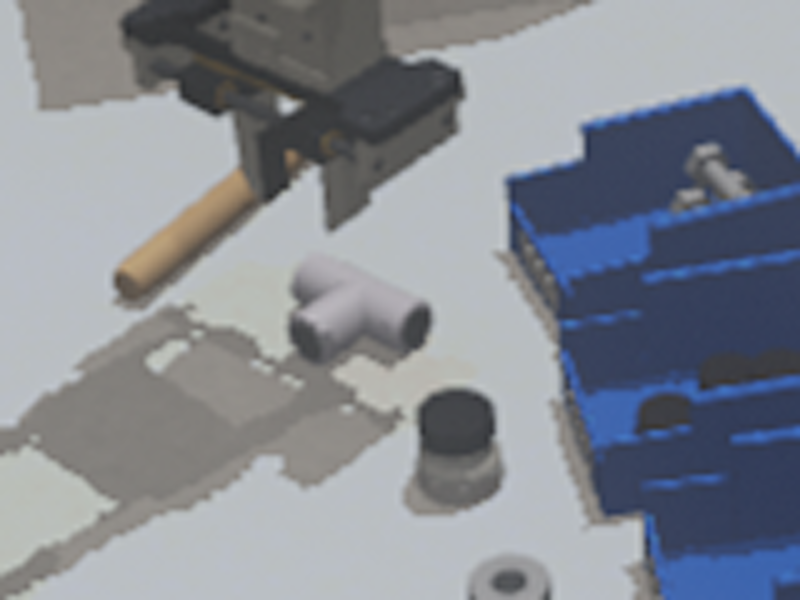

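Emit:
{"api": "servo_tool", "payload": {
  "commands": [
    {"x":0,"y":0,"z":1,"wx":0,"wy":0,"wz":0,"gripper":-0.4},
    {"x":0,"y":0,"z":2,"wx":0,"wy":0,"wz":0,"gripper":-0.4},
    {"x":0,"y":0,"z":4,"wx":0,"wy":0,"wz":0,"gripper":-0.4},
    {"x":0,"y":0,"z":7,"wx":0,"wy":0,"wz":0,"gripper":-0.4},
    {"x":0,"y":0,"z":9.8,"wx":0,"wy":0,"wz":0,"gripper":-0.4}
  ]
}}

```text
time: 3.12
position: [0.3922, 0.317, 0.0703]
orientation: [-3.141, 0.002, -2.51]
wrist_force: [0.6, 0.7, -0.5]
gripper_width: 0.0642
grasp_force: 0.0
```

Emit:
{"api": "servo_tool", "payload": {
  "commands": [
    {"x":0,"y":0,"z":0,"wx":0,"wy":0,"wz":0,"gripper":1},
    {"x":0,"y":0,"z":0,"wx":0,"wy":0,"wz":0,"gripper":1},
    {"x":0,"y":0,"z":0,"wx":0,"wy":0,"wz":0,"gripper":1},
    {"x":0,"y":0,"z":0,"wx":0,"wy":0,"wz":0,"gripper":1},
    {"x":0,"y":0,"z":0,"wx":0,"wy":0,"wz":0,"gripper":1}
  ]
}}

```text
time: 3.53
position: [0.3924, 0.3171, 0.0726]
orientation: [-3.141, 0.002, -2.51]
wrist_force: [-0.3, -0.3, 0.1]
gripper_width: 0.0354
grasp_force: 0.0
```

Emit:
{"api": "servo_tool", "payload": {
  "commands": [
    {"x":0,"y":0,"z":0,"wx":0,"wy":0,"wz":0,"gripper":1},
    {"x":0,"y":0,"z":0,"wx":0,"wy":0,"wz":0,"gripper":1},
    {"x":0,"y":0,"z":0,"wx":0,"wy":0,"wz":0,"gripper":1},
    {"x":0,"y":0,"z":0,"wx":0,"wy":0,"wz":0,"gripper":1},
    {"x":0,"y":0,"z":0,"wx":0,"wy":0,"wz":0,"gripper":1}
  ]
}}

```text
time: 3.95
position: [0.3924, 0.3171, 0.0725]
orientation: [-3.141, 0.002, -2.51]
wrist_force: [-0.3, -0.8, 6.8]
gripper_width: 0.0331
grasp_force: 40.0
```

Emit:
{"api": "servo_tool", "payload": {
  "commands": [
    {"x":0,"y":0,"z":-1.5,"wx":0,"wy":0,"wz":0,"gripper":1},
    {"x":0,"y":0,"z":-4.5,"wx":0,"wy":0,"wz":0,"gripper":1},
    {"x":0,"y":0,"z":-8,"wx":0,"wy":0,"wz":0,"gripper":1},
    {"x":0,"y":0,"z":-11.5,"wx":0,"wy":0,"wz":0,"gripper":1},
    {"x":0,"y":0,"z":-13.5,"wx":0,"wy":0,"wz":0,"gripper":1}
  ]
}}

```text
time: 4.37
position: [0.3925, 0.3172, 0.2101]
orientation: [-3.141, 0.005, -2.51]
wrist_force: [0.5, 0.5, -0.5]
gripper_width: 0.0328
grasp_force: 40.0
```

Emit:
{"api": "servo_tool", "payload": {
  "commands": [
    {"x":0.5,"y":-3,"z":0,"wx":0,"wy":0,"wz":0.07,"gripper":1},
    {"x":1.1,"y":-6.2,"z":0,"wx":0,"wy":0,"wz":0.14,"gripper":1},
    {"x":1.7,"y":-9.4,"z":0,"wx":0,"wy":0,"wz":0.22,"gripper":1},
    {"x":2.2,"y":-12.6,"z":0,"wx":0,"wy":0,"wz":0.29,"gripper":1},
    {"x":2.8,"y":-15.7,"z":0,"wx":0,"wy":0,"wz":0.36,"gripper":1}
  ]
}}

```text
time: 4.78
position: [0.4623, 0.1721, 0.2067]
orientation: [-3.142, 0.001, -2.874]
wrist_force: [0.5, 0.1, -0.8]
gripper_width: 0.033
grasp_force: 40.0
```

Emit:
{"api": "servo_tool", "payload": {
  "commands": [
    {"x":-0.6,"y":-3.2,"z":0,"wx":0,"wy":0,"wz":0.07,"gripper":1},
    {"x":-1.2,"y":-6.4,"z":0,"wx":0,"wy":0,"wz":0.14,"gripper":1},
    {"x":-1.8,"y":-9.6,"z":0,"wx":0,"wy":0,"wz":0.22,"gripper":1},
    {"x":-2.4,"y":-12.8,"z":0,"wx":0,"wy":0,"wz":0.29,"gripper":1},
    {"x":-2.9,"y":-15.7,"z":0,"wx":0,"wy":0,"wz":0.36,"gripper":1}
  ]
}}

```text
time: 5.2
position: [0.5324, 0.0282, 0.2065]
orientation: [-3.142, 0.0, 3.049]
wrist_force: [0.8, -0.4, -2.4]
gripper_width: 0.0331
grasp_force: 40.0
```

```bash
python3 - <<'E'
from h import *
st()
b=np.array([.5915,.023]); y=np.radians(-5.5); ax=np.array([np.cos(y),np.sin(y)])
d=b+ax*(-.060); s=np.array([.4417,.063])
plan([((*d,.065),down(174.5),'lower'),((*d,.16),down(174.5),'up'),((*s,.10),down(180),'over spacer'),((*s,.021),down(180),'down')])
E
```

```text
{'time': 5.2, 'position': [0.5324, 0.0282, 0.2065], 'orientation': [-3.1416, 0.0004, 3.0488], 'wrist_force': [0.7868, -0.3604, -2.4242], 'gripper_width': 0.0331, 'grasp_force': 39.9905}
lower xyz cm [0.07 0.05 9.45] w [-0.     0.     0.003] | tcp [0.532 0.029 0.112]
up xyz cm [ 0.   0.  -9.5] w [-0. -0. -0.] | tcp [0.532 0.029 0.207]
over spacer xyz cm [9.29 2.55 6.  ] w [-0.     0.    -0.096] | tcp [0.442 0.063 0.147]
down xyz cm [ 0.  -0.   7.9] w [ 0.  0. -0.] | tcp [0.442 0.063 0.068]
```

Emit:
{"api": "servo_tool", "payload": {
  "commands": [
    {"x":0,"y":0,"z":2.5,"wx":0,"wy":0,"wz":0,"gripper":1},
    {"x":0,"y":0,"z":5,"wx":0,"wy":0,"wz":0,"gripper":1},
    {"x":0,"y":0,"z":7.5,"wx":0,"wy":0,"wz":0,"gripper":1},
    {"x":0,"y":0,"z":9,"wx":0,"wy":0,"wz":0,"gripper":1},
    {"x":0,"y":0,"z":9.5,"wx":0,"wy":0,"wz":0,"gripper":1}
  ]
}}

```text
time: 5.62
position: [0.5304, 0.03, 0.1089]
orientation: [3.142, -0.005, 3.052]
wrist_force: [-0.3, -0.7, -1.4]
gripper_width: 0.0328
grasp_force: 40.0
```

Emit:
{"api": "servo_tool", "payload": {
  "commands": [
    {"x":0,"y":0,"z":0,"wx":0,"wy":0,"wz":0,"gripper":1},
    {"x":0,"y":0,"z":0,"wx":0,"wy":0,"wz":0,"gripper":-0.05},
    {"x":0,"y":0,"z":0,"wx":0,"wy":0,"wz":0,"gripper":-0.05},
    {"x":0,"y":0,"z":0,"wx":0,"wy":0,"wz":0,"gripper":-0.05},
    {"x":0,"y":0,"z":0,"wx":0,"wy":0,"wz":0,"gripper":-0.05}
  ]
}}

```text
time: 6.03
position: [0.5325, 0.0301, 0.1124]
orientation: [3.141, 0.002, 3.053]
wrist_force: [0.2, 0.0, 0.6]
gripper_width: 0.0479
grasp_force: 0.0
```

Emit:
{"api": "servo_tool", "payload": {
  "commands": [
    {"x":0,"y":0,"z":-2,"wx":0,"wy":0,"wz":0,"gripper":-0.05},
    {"x":0,"y":0,"z":-5,"wx":0,"wy":0,"wz":0,"gripper":-0.05},
    {"x":0,"y":0,"z":-7.5,"wx":0,"wy":0,"wz":0,"gripper":-0.5},
    {"x":0,"y":0,"z":-9,"wx":0,"wy":0,"wz":0,"gripper":-0.5},
    {"x":0,"y":0,"z":-9.5,"wx":0,"wy":0,"wz":0,"gripper":-0.5}
  ]
}}

```text
time: 6.45
position: [0.5331, 0.03, 0.2096]
orientation: [3.142, 0.006, 3.053]
wrist_force: [0.7, -0.2, 0.1]
gripper_width: 0.0637
grasp_force: 0.0
```

Emit:
{"api": "servo_tool", "payload": {
  "commands": [
    {"x":2,"y":0.5,"z":1,"wx":0,"wy":0,"wz":0,"gripper":-0.5},
    {"x":4.5,"y":1.2,"z":2.5,"wx":0,"wy":0,"wz":-0.04,"gripper":-0.5},
    {"x":7,"y":2,"z":4,"wx":0,"wy":0,"wz":-0.08,"gripper":-0.5},
    {"x":8.7,"y":2.4,"z":5.5,"wx":0,"wy":0,"wz":-0.096,"gripper":-0.5},
    {"x":9.3,"y":2.5,"z":6,"wx":0,"wy":0,"wz":-0.096,"gripper":-0.5}
  ]
}}

```text
time: 6.87
position: [0.4377, 0.064, 0.1442]
orientation: [3.141, -0.006, -3.133]
wrist_force: [-0.6, -1.0, -0.7]
gripper_width: 0.0688
grasp_force: 0.0
```

```bash
python3 - <<'E'
from h import *
st()
c=snap('top','t2'); c2=snap('side','s2')
i=np.hstack([cv2.resize(c['img'][190:340,300:400],(400,600),interpolation=2),cv2.resize(c2['img'][200:320,240:320],(400,600),interpolation=2)])
cv2.imwrite('pics/t2c.png',i[:,:,::-1])
s=np.array([.4417,.063])
plan([((*s,.021),down(180),'down')])
E
```

```text
{'time': 6.8667, 'position': [0.4377, 0.064, 0.1442], 'orientation': [3.1412, -0.0058, -3.1329], 'wrist_force': [-0.5888, -0.9944, -0.7158], 'gripper_width': 0.0688, 'grasp_force': 0.0}
down xyz cm [-0.14 -0.04  7.75] w [ 0.    -0.002  0.007] | tcp [0.442 0.063 0.068]
```

View pics/t2c.png

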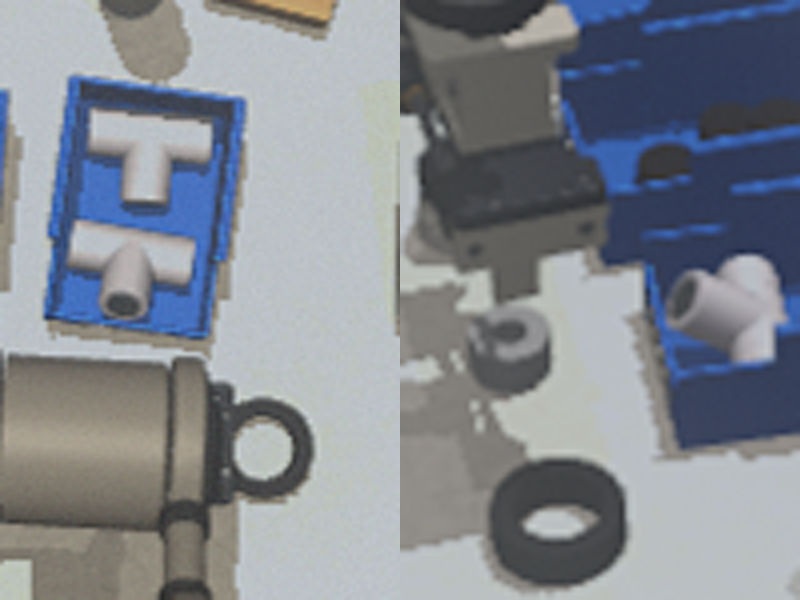

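Emit:
{"api": "servo_tool", "payload": {
  "commands": [
    {"x":0,"y":0,"z":1.5,"wx":0,"wy":0,"wz":0,"gripper":-0.4},
    {"x":0,"y":0,"z":3.5,"wx":0,"wy":0,"wz":0,"gripper":-0.4},
    {"x":0,"y":0,"z":5.5,"wx":0,"wy":0,"wz":0,"gripper":-0.4},
    {"x":0,"y":0,"z":5.5,"wx":0,"wy":0,"wz":0,"gripper":-0.4},
    {"x":0,"y":0,"z":5.5,"wx":0,"wy":0,"wz":0,"gripper":-0.4}
  ]
}}

```text
time: 7.38
position: [0.4426, 0.0628, 0.0913]
orientation: [3.142, -0.0, -3.135]
wrist_force: [0.2, 0.4, 0.6]
gripper_width: 0.0644
grasp_force: 0.0
```

```bash
python3 - <<'E'
from h import *
from scipy.optimize import least_squares
st()
# spacer centre: top-face ellipse of light pixels in both first pictures
ct,cs=load('top0'),load('side0')
a=(180+(557+.5)/4-.5,190+(432+.5)/4-.5); b=(240+(109+.5)/5-.5,200+(334+.5)/5-.5)
q=least_squares(lambda P:np.r_[np.subtract(proj(ct,P),a),np.subtract(proj(cs,P),b)],[.44,.06,.026]); print(q.x,q.fun)
s=np.array([.4417,.063]); plan([((*s,.021),down(180),'down')])
E
```

```text
{'time': 7.3833, 'position': [0.4426, 0.0628, 0.0913], 'orientation': [3.1416, -0.0002, -3.1352], 'wrist_force': [0.1985, 0.3574, 0.5696], 'gripper_width': 0.0644, 'grasp_force': 0.0}
[0.44151194 0.06308248 0.02283032] [-0.05310585  0.24047435  0.23628023 -0.0162064 ]
down xyz cm [0.09 0.02 2.33] w [ 0.    -0.     0.006] | tcp [0.442 0.063 0.068]
```

Emit:
{"api": "servo_tool", "payload": {
  "commands": [
    {"x":0.1,"y":0,"z":1.2,"wx":0,"wy":0,"wz":0,"gripper":-0.4},
    {"x":0.1,"y":0,"z":2.3,"wx":0,"wy":0,"wz":0,"gripper":-0.4},
    {"x":0.1,"y":0,"z":2.3,"wx":0,"wy":0,"wz":0,"gripper":-0.4},
    {"x":0.1,"y":0,"z":2.3,"wx":0,"wy":0,"wz":0,"gripper":1},
    {"x":0.1,"y":0,"z":2.3,"wx":0,"wy":0,"wz":0,"gripper":1}
  ],
  "squeeze": 45
}}

```text
time: 7.8
position: [0.4416, 0.0631, 0.0694]
orientation: [-3.142, 0.002, -3.135]
wrist_force: [-0.1, -0.2, -0.1]
gripper_width: 0.0552
grasp_force: 0.0
```

Emit:
{"api": "servo_tool", "payload": {
  "commands": [
    {"x":0,"y":0,"z":0,"wx":0,"wy":0,"wz":0,"gripper":1},
    {"x":0,"y":0,"z":0,"wx":0,"wy":0,"wz":0,"gripper":1},
    {"x":0,"y":0,"z":0,"wx":0,"wy":0,"wz":0,"gripper":1},
    {"x":0,"y":0,"z":0,"wx":0,"wy":0,"wz":0,"gripper":1},
    {"x":0,"y":0,"z":0,"wx":0,"wy":0,"wz":0,"gripper":1}
  ]
}}

```text
time: 8.22
position: [0.4411, 0.0631, 0.069]
orientation: [-3.142, 0.002, -3.134]
wrist_force: [-1.7, -0.2, 6.3]
gripper_width: 0.0432
grasp_force: 45.0
```

```bash
python3 - <<'E'
from h import *
st(); s=robot.sense(); p=np.array(s['position']); r=R.from_euler('xyz',s['orientation'])
# spacer centre in tool frame, bore down along tool z
sp=r.inv().apply(np.array([.4416,p[1],.013])-p); sp[1]=0; print('spacer in tool',sp.round(4))
ps=.08; z=np.array([-.6428*np.cos(ps),-.6428*np.sin(ps),.766]); yb=np.array([-np.sin(ps),np.cos(ps),0])
Rt=R.from_matrix(np.c_[np.cross(yb,-z),yb,-z])
root=np.array([.6124,-.2462,.0972])
def g(h): # grasp point so that spacer centre is h off the board
    tcp=root+h*z-Rt.apply(sp); return tcp+Rt.apply([0,0,G])
print(g(.1)-Rt.apply([0,0,G]))
np.savez('pegp.npz',sp=sp,q=Rt.as_quat())
mid=np.array([.45,-.02,.17])
plan([((p[0],p[1],.13),r,'up'),((.46,-.08,.20),down(184.6),'mid'),(g(.09),Rt,'before peg'),(g(.062),Rt,'tip')])
E
```

```text
{'time': 8.2167, 'position': [0.4411, 0.0631, 0.069], 'orientation': [-3.1415, 0.0019, -3.1344], 'wrist_force': [-1.6762, -0.1708, 6.3409], 'gripper_width': 0.0432, 'grasp_force': 45.0014}
spacer in tool [-0.0004  0.      0.056 ]
[ 0.51213922 -0.25423802  0.21650335]
up xyz cm [-1.00e-02 -0.00e+00 -1.08e+01] w [0. 0. 0.] | tcp [0.441 0.063 0.177]
mid xyz cm [ -1.81 -14.33  -7.  ] w [-0.     0.002 -0.073] | tcp [ 0.46  -0.08   0.247]
before peg xyz cm [-2.22 -8.89  1.91] w [ 0.    -0.349  0.   ] | tcp [ 0.489 -0.167  0.228]
before peg xyz cm [-1.44 -8.89  2.55] w [ 0.    -0.349  0.   ] | tcp [ 0.519 -0.254  0.209]
tip xyz cm [ 0.  -0.   2.8] w [ 0.  0. -0.] | tcp [ 0.536 -0.252  0.187]
```

Emit:
{"api": "servo_tool", "payload": {
  "commands": [
    {"x":0,"y":0,"z":-2,"wx":0,"wy":0,"wz":0,"gripper":1},
    {"x":0,"y":0,"z":-5,"wx":0,"wy":0,"wz":0,"gripper":1},
    {"x":0,"y":0,"z":-8,"wx":0,"wy":0,"wz":0,"gripper":1},
    {"x":0,"y":0,"z":-10,"wx":0,"wy":0,"wz":0,"gripper":1},
    {"x":0,"y":0,"z":-10.8,"wx":0,"wy":0,"wz":0,"gripper":1}
  ]
}}

```text
time: 8.63
position: [0.4415, 0.0632, 0.179]
orientation: [-3.142, 0.005, -3.134]
wrist_force: [0.1, -0.1, -2.0]
gripper_width: 0.0429
grasp_force: 45.0
```

Emit:
{"api": "servo_tool", "payload": {
  "commands": [
    {"x":-0.3,"y":-2.5,"z":-1.2,"wx":0,"wy":0,"wz":-0.01,"gripper":1},
    {"x":-0.7,"y":-5.5,"z":-2.8,"wx":0,"wy":0,"wz":-0.03,"gripper":1},
    {"x":-1.1,"y":-8.5,"z":-4.3,"wx":0,"wy":0,"wz":-0.05,"gripper":1},
    {"x":-1.5,"y":-11.5,"z":-5.7,"wx":0,"wy":0,"wz":-0.07,"gripper":1},
    {"x":-1.8,"y":-14.3,"z":-7,"wx":0,"wy":0,"wz":-0.073,"gripper":1}
  ]
}}

```text
time: 9.05
position: [0.4593, -0.0811, 0.2462]
orientation: [3.141, -0.001, -3.06]
wrist_force: [0.7, 0.2, -2.5]
gripper_width: 0.0425
grasp_force: 45.0
```

Emit:
{"api": "servo_tool", "payload": {
  "commands": [
    {"x":-0.4,"y":-1.8,"z":0.4,"wx":0,"wy":-0.07,"wz":0,"gripper":1},
    {"x":-0.9,"y":-3.6,"z":0.8,"wx":0,"wy":-0.14,"wz":0,"gripper":1},
    {"x":-1.3,"y":-5.4,"z":1.2,"wx":0,"wy":-0.21,"wz":0,"gripper":1},
    {"x":-1.8,"y":-7.2,"z":1.6,"wx":0,"wy":-0.28,"wz":0,"gripper":1},
    {"x":-2.2,"y":-8.9,"z":1.9,"wx":0,"wy":-0.35,"wz":0,"gripper":1}
  ]
}}

```text
time: 9.47
position: [0.4882, -0.1676, 0.2261]
orientation: [-3.142, 0.351, -3.062]
wrist_force: [0.9, 0.6, -2.3]
gripper_width: 0.0428
grasp_force: 45.0
```

Emit:
{"api": "servo_tool", "payload": {
  "commands": [
    {"x":-0.3,"y":-1.8,"z":0.5,"wx":0,"wy":-0.07,"wz":0,"gripper":1},
    {"x":-0.6,"y":-3.6,"z":1,"wx":0,"wy":-0.14,"wz":0,"gripper":1},
    {"x":-0.9,"y":-5.4,"z":1.5,"wx":0,"wy":-0.21,"wz":0,"gripper":1},
    {"x":-1.1,"y":-7.2,"z":2,"wx":0,"wy":-0.28,"wz":0,"gripper":1},
    {"x":-1.4,"y":-8.9,"z":2.5,"wx":0,"wy":-0.35,"wz":0,"gripper":1}
  ]
}}

```text
time: 9.88
position: [0.5261, -0.2513, 0.2202]
orientation: [3.114, 0.664, -3.103]
wrist_force: [-0.1, 0.3, -2.1]
gripper_width: 0.0428
grasp_force: 45.0
```

Emit:
{"api": "servo_tool", "payload": {
  "commands": [
    {"x":0,"y":0,"z":0,"wx":0,"wy":0,"wz":0,"gripper":1},
    {"x":0,"y":0,"z":0,"wx":0,"wy":0,"wz":0,"gripper":1},
    {"x":0,"y":0,"z":0,"wx":0,"wy":0,"wz":0,"gripper":1},
    {"x":0,"y":0,"z":0,"wx":0,"wy":0,"wz":0,"gripper":1},
    {"x":0,"y":0,"z":0,"wx":0,"wy":0,"wz":0,"gripper":1}
  ]
}}

```text
time: 10.3
position: [0.5288, -0.2504, 0.2247]
orientation: [3.133, 0.668, -3.076]
wrist_force: [-0.7, -0.4, -2.3]
gripper_width: 0.0428
grasp_force: 45.0
```

```bash
cat >> h.py <<'E'
def pegoff():
    d=np.load('pegp.npz'); sp=d['sp']; Rt=R.from_quat(d['q']); root=np.array([.6124,-.2462,.0972])
    s=robot.sense(); p=np.array(s['position']); r=R.from_euler('xyz',s['orientation'])
    c=p+r.apply(sp); o=Rt.inv().apply(c-root); print('spacer centre vs peg in tool axes mm',(o*1e3).round(1),'rot err',(r.inv()*Rt).as_rotvec().round(3)); return c,root,Rt,r
E
python3 - <<'E'
from h import *
st(); c,root,Rt,r=pegoff()
t,s=snap('top','t3'),snap('side','s3')
a=cv2.resize(t['img'][215:290,405:455],(400,600),interpolation=2);
b=cv2.resize(s['img'][270:345,330:380],(400,600),interpolation=2)
print(proj(t,c),proj(s,c),proj(s,root),proj(t,root))
x=[int(v) for v in proj(s,root)]; y=[int(v) for v in proj(t,root)]
a=cv2.resize(t['img'][y[1]-45:y[1]+45,y[0]-30:y[0]+30],(400,600),interpolation=2)
b=cv2.resize(s['img'][x[1]-60:x[1]+30,x[0]-35:x[0]+25],(400,600),interpolation=2)
cv2.imwrite('pics/t3c.png',np.hstack([a,b])[:,:,::-1])
E
```

```text
{'time': 10.3, 'position': [0.5288, -0.2504, 0.2247], 'orientation': [3.1331, 0.6675, -3.0758], 'wrist_force': [-0.6812, -0.4488, -2.3173], 'gripper_width': 0.0428, 'grasp_force': 44.9994}
spacer centre vs peg in tool axes mm [-16.5   2.4 -95.4] rot err [-0.    -0.031 -0.011]
(np.float64(447.8247825951107), np.float64(250.89039962828866)) (np.float64(349.0163577737085), np.float64(293.1912321065665)) (np.float64(368.0212732838458), np.float64(315.0428551134084)) (np.float64(439.1100976897694), np.float64(234.92018869110058))
```

View pics/t3c.png

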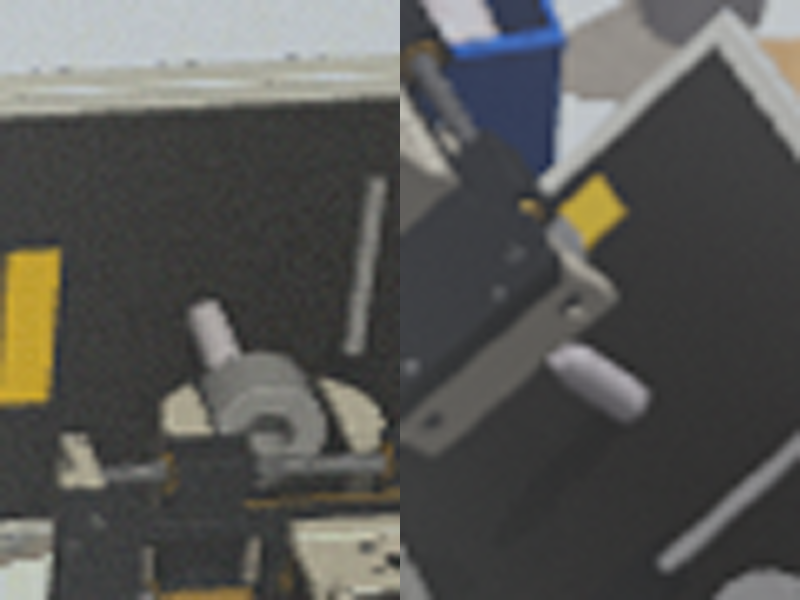

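```bash
python3 - <<'E'
from h import *
print(robot.sense()['qpos'].round(3)); c,root,Rt,r=pegoff(); sp=np.load('pegp.npz')['sp']
z=-Rt.apply([0,0,1])
def g(h): return root+h*z-Rt.apply(sp)+Rt.apply([0,0,G])
plan([(g(.09),Rt,'align'),(g(.06),Rt,'tip'),(g(.014),Rt,'seat')])
E
```

```text
[-0.782  0.366  1.875  0.911  0.637 -3.105]
spacer centre vs peg in tool axes mm [-16.8   2.1 -95.6] rot err [-0.001 -0.03  -0.011]
align xyz cm [ 1.83 -0.24  0.61] w [-0.001 -0.03  -0.011] | tcp [ 0.519 -0.254  0.209]
tip xyz cm [ 0. -0.  3.] w [-0.  0. -0.] | tcp [ 0.538 -0.252  0.186]
seat xyz cm [ 0.  -0.   4.6] w [0. 0. 0.] | tcp [ 0.567 -0.25   0.151]
```

Emit:
{"api": "servo_tool", "payload": {
  "commands": [
    {"x":0,"y":0,"z":0,"wx":0,"wy":0,"wz":0.11,"gripper":1},
    {"x":0,"y":0,"z":0,"wx":0,"wy":0,"wz":0.22,"gripper":1},
    {"x":0,"y":0,"z":0,"wx":0,"wy":0,"wz":0.33,"gripper":1},
    {"x":0,"y":0,"z":0,"wx":0,"wy":0,"wz":0.43,"gripper":1},
    {"x":0,"y":0,"z":0,"wx":0,"wy":0,"wz":0.52,"gripper":1}
  ]
}}

```text
time: 10.82
position: [0.529, -0.251, 0.2251]
orientation: [2.759, 0.562, 2.573]
wrist_force: [1.2, -0.1, -1.3]
gripper_width: 0.043
grasp_force: 45.0
```

Emit:
{"api": "servo_tool", "payload": {
  "commands": [
    {"x":0,"y":0,"z":0,"wx":0,"wy":0,"wz":0.11,"gripper":1},
    {"x":0,"y":0,"z":0,"wx":0,"wy":0,"wz":0.22,"gripper":1},
    {"x":0,"y":0,"z":0,"wx":0,"wy":0,"wz":0.33,"gripper":1},
    {"x":0,"y":0,"z":0,"wx":0,"wy":0,"wz":0.43,"gripper":1},
    {"x":0,"y":0,"z":0,"wx":0,"wy":0,"wz":0.52,"gripper":1}
  ]
}}

```text
time: 11.23
position: [0.529, -0.251, 0.2251]
orientation: [2.54, 0.311, 2.068]
wrist_force: [0.8, -0.2, -1.7]
gripper_width: 0.0429
grasp_force: 45.0
```

Emit:
{"api": "servo_tool", "payload": {
  "commands": [
    {"x":0,"y":0,"z":0,"wx":0,"wy":0,"wz":0.11,"gripper":1},
    {"x":0,"y":0,"z":0,"wx":0,"wy":0,"wz":0.22,"gripper":1},
    {"x":0,"y":0,"z":0,"wx":0,"wy":0,"wz":0.33,"gripper":1},
    {"x":0,"y":0,"z":0,"wx":0,"wy":0,"wz":0.43,"gripper":1},
    {"x":0,"y":0,"z":0,"wx":0,"wy":0,"wz":0.52,"gripper":1}
  ]
}}

```text
time: 11.65
position: [0.529, -0.251, 0.2251]
orientation: [2.473, -0.003, 1.646]
wrist_force: [-0.5, 0.5, -2.1]
gripper_width: 0.0428
grasp_force: 45.0
```

```bash
python3 - <<'E'
from h import *
d=np.load('pegp.npz'); np.savez('pegp.npz',sp=d['sp'],q=(R.from_quat(d['q'])*R.from_euler('z',90,degrees=True)).as_quat())
st();print(robot.sense()['qpos'].round(3)); c,root,Rt,r=pegoff(); sp=np.load('pegp.npz')['sp']
z=-Rt.apply([0,0,1])
def g(h): return root+h*z-Rt.apply(sp)+Rt.apply([0,0,G])
plan([(g(.09),Rt,'align'),(g(.06),Rt,'tip'),(g(.014),Rt,'seat')])
E
```

```text
{'time': 11.65, 'position': [0.529, -0.251, 0.2251], 'orientation': [2.4732, -0.0025, 1.6456], 'wrist_force': [-0.4774, 0.5146, -2.1354], 'gripper_width': 0.0428, 'grasp_force': 44.9952}
[-0.783  0.366  1.874  0.911  0.637 -1.54 ]
spacer centre vs peg in tool axes mm [  1.4  16.6 -95.7] rot err [-0.03   0.001 -0.006]
align xyz cm [-0.16 -1.81  0.62] w [-0.03   0.001 -0.006] | tcp [ 0.519 -0.253  0.209]
tip xyz cm [-0. -0.  3.] w [-0.  0. -0.] | tcp [ 0.538 -0.252  0.186]
seat xyz cm [-0.   0.   4.6] w [0. 0. 0.] | tcp [ 0.567 -0.249  0.151]
```

Emit:
{"api": "servo_tool", "payload": {
  "commands": [
    {"x":0,"y":-0.4,"z":0.1,"wx":-0.01,"wy":0,"wz":0,"gripper":1},
    {"x":-0.1,"y":-0.9,"z":0.3,"wx":-0.02,"wy":0,"wz":0,"gripper":1},
    {"x":-0.16,"y":-1.4,"z":0.5,"wx":-0.03,"wy":0,"wz":-0.006,"gripper":1},
    {"x":-0.16,"y":-1.8,"z":0.62,"wx":-0.03,"wy":0,"wz":-0.006,"gripper":1},
    {"x":-0.16,"y":-1.8,"z":0.62,"wx":-0.03,"wy":0,"wz":-0.006,"gripper":1}
  ]
}}

```text
time: 12.07
position: [0.5183, -0.2534, 0.2083]
orientation: [2.444, 0.003, 1.653]
wrist_force: [-0.6, 0.2, -0.2]
gripper_width: 0.0427
grasp_force: 45.0
```

Emit:
{"api": "servo_tool", "payload": {
  "commands": [
    {"x":0,"y":0,"z":1,"wx":0,"wy":0,"wz":0,"gripper":1},
    {"x":0,"y":0,"z":2,"wx":0,"wy":0,"wz":0,"gripper":1},
    {"x":0,"y":0,"z":2.7,"wx":0,"wy":0,"wz":0,"gripper":1},
    {"x":0,"y":0,"z":2.7,"wx":0,"wy":0,"wz":0,"gripper":1},
    {"x":0,"y":0,"z":2.7,"wx":0,"wy":0,"wz":0,"gripper":1}
  ]
}}

```text
time: 12.48
position: [0.5366, -0.252, 0.1876]
orientation: [2.444, 0.003, 1.655]
wrist_force: [0.1, 0.1, -2.3]
gripper_width: 0.0429
grasp_force: 45.0
```

```bash
python3 - <<'E'
from h import *
st(); pegoff()
t,s=snap('top','t4'),snap('side','s4')
a=cv2.resize(t['img'][205:280,410:460],(400,600),interpolation=2)
b=cv2.resize(s['img'][275:335,335:375],(400,600),interpolation=2)
cv2.imwrite('pics/t4c.png',np.hstack([a,b])[:,:,::-1])
E
```

```text
{'time': 12.4833, 'position': [0.5366, -0.252, 0.1876], 'orientation': [2.4438, 0.0032, 1.6545], 'wrist_force': [0.1228, 0.0938, -2.3148], 'gripper_width': 0.0429, 'grasp_force': 44.9994}
spacer centre vs peg in tool axes mm [ -0.   -0.1 -62.1] rot err [-0.     0.     0.005]
```

Emit:
{"api": "servo_tool", "payload": {
  "commands": [
    {"x":0,"y":0,"z":0.5,"wx":0,"wy":0,"wz":0,"gripper":1},
    {"x":0,"y":0,"z":1,"wx":0,"wy":0,"wz":0,"gripper":1},
    {"x":0,"y":0,"z":1.4,"wx":0,"wy":0,"wz":0,"gripper":1},
    {"x":0,"y":0,"z":1.7,"wx":0,"wy":0,"wz":0,"gripper":1},
    {"x":0,"y":0,"z":2,"wx":0,"wy":0,"wz":0,"gripper":1}
  ]
}}

```text
time: 13.0
position: [0.5493, -0.2514, 0.1726]
orientation: [2.443, 0.004, 1.654]
wrist_force: [-0.0, -0.4, -1.7]
gripper_width: 0.0425
grasp_force: 45.0
```

Emit:
{"api": "servo_tool", "payload": {
  "commands": [
    {"x":0,"y":0,"z":0.2,"wx":0,"wy":0,"wz":0,"gripper":1},
    {"x":0,"y":0,"z":0.4,"wx":0,"wy":0,"wz":0,"gripper":1},
    {"x":0,"y":0,"z":0.6,"wx":0,"wy":0,"wz":0,"gripper":1},
    {"x":0,"y":0,"z":0.8,"wx":0,"wy":0,"wz":0,"gripper":1},
    {"x":0,"y":0,"z":0.8,"wx":0,"wy":0,"wz":0,"gripper":1}
  ]
}}

```text
time: 13.42
position: [0.5543, -0.251, 0.1667]
orientation: [2.443, 0.004, 1.654]
wrist_force: [-0.1, 0.0, -1.7]
gripper_width: 0.043
grasp_force: 45.0
```

```bash
python3 - <<'E'
from h import *
st(); _,_,_,r=pegoff(); print('force in tool',r.inv().apply(robot.sense()['wrist_force']).round(1))
E
```

```text
{'time': 13.4167, 'position': [0.5543, -0.251, 0.1667], 'orientation': [2.4431, 0.0039, 1.6536], 'wrist_force': [-0.0804, 0.0393, -1.7017], 'gripper_width': 0.043, 'grasp_force': 44.9993}
spacer centre vs peg in tool axes mm [ -0.6   0.  -34.7] rot err [0.    0.001 0.005]
force in tool [ 0.1 -1.2  1.3]
```

Emit:
{"api": "servo_tool", "payload": {
  "commands": [
    {"x":0,"y":0,"z":0.4,"wx":0,"wy":0,"wz":0,"gripper":1},
    {"x":0,"y":0,"z":0.8,"wx":0,"wy":0,"wz":0,"gripper":1},
    {"x":0,"y":0,"z":1.2,"wx":0,"wy":0,"wz":0,"gripper":1},
    {"x":0,"y":0,"z":1.5,"wx":0,"wy":0,"wz":0,"gripper":1},
    {"x":0,"y":0,"z":1.8,"wx":0,"wy":0,"wz":0,"gripper":1}
  ]
}}

```text
time: 13.83
position: [0.5659, -0.25, 0.1528]
orientation: [2.443, 0.004, 1.654]
wrist_force: [-28.6, 0.5, 31.5]
gripper_width: 0.0433
grasp_force: 45.0
```

Emit:
{"api": "servo_tool", "payload": {
  "commands": [
    {"x":0,"y":0,"z":0.05,"wx":0,"wy":0,"wz":0,"gripper":1},
    {"x":0,"y":0,"z":0.1,"wx":0,"wy":0,"wz":0,"gripper":1},
    {"x":0,"y":0,"z":0.15,"wx":0,"wy":0,"wz":0,"gripper":1},
    {"x":0,"y":0,"z":0.2,"wx":0,"wy":0,"wz":0,"gripper":1},
    {"x":0,"y":0,"z":0.2,"wx":0,"wy":0,"wz":0,"gripper":1}
  ]
}}

```text
time: 14.25
position: [0.5659, -0.25, 0.1528]
orientation: [2.443, 0.005, 1.654]
wrist_force: [-21.0, 1.3, 15.8]
gripper_width: 0.0431
grasp_force: 45.0
```

```bash
python3 - <<'E'
from h import *
st(); _,_,_,r=pegoff(); print('force in tool',r.inv().apply(robot.sense()['wrist_force']).round(1))
E
```

```text
{'time': 14.25, 'position': [0.5659, -0.25, 0.1528], 'orientation': [2.4425, 0.0047, 1.6536], 'wrist_force': [-21.0184, 1.3192, 15.7851], 'gripper_width': 0.0431, 'grasp_force': 45.0067}
spacer centre vs peg in tool axes mm [ -0.5   0.  -16.5] rot err [0.001 0.002 0.005]
force in tool [  3.   -5.8 -25.5]
```

Emit:
{"api": "servo_tool", "payload": {
  "commands": [
    {"x":0,"y":0,"z":0,"wx":0,"wy":0,"wz":0,"gripper":-0.4},
    {"x":0,"y":0,"z":0,"wx":0,"wy":0,"wz":0,"gripper":-0.4},
    {"x":0,"y":0,"z":0,"wx":0,"wy":0,"wz":0,"gripper":-0.4},
    {"x":0,"y":0,"z":0,"wx":0,"wy":0,"wz":0,"gripper":-0.4},
    {"x":0,"y":0,"z":0,"wx":0,"wy":0,"wz":0,"gripper":-0.4}
  ]
}}

```text
time: 14.67
position: [0.5672, -0.25, 0.1515]
orientation: [2.443, 0.004, 1.654]
wrist_force: [-0.2, 0.2, 0.4]
gripper_width: 0.0641
grasp_force: 0.0
```

Emit:
{"api": "servo_tool", "payload": {
  "commands": [
    {"x":0,"y":0,"z":-1.5,"wx":0,"wy":0,"wz":0,"gripper":-0.4},
    {"x":0,"y":0,"z":-4,"wx":0,"wy":0,"wz":0,"gripper":-0.4},
    {"x":0,"y":0,"z":-7,"wx":0,"wy":0,"wz":0,"gripper":-0.4},
    {"x":0,"y":0,"z":-10,"wx":0,"wy":0,"wz":0,"gripper":-0.4},
    {"x":0,"y":0,"z":-12,"wx":0,"wy":0,"wz":0,"gripper":-0.4}
  ]
}}

```text
time: 15.08
position: [0.4892, -0.2561, 0.2451]
orientation: [2.443, 0.005, 1.653]
wrist_force: [0.4, 0.2, 0.2]
gripper_width: 0.0646
grasp_force: 0.0
```

```bash
python3 - <<'E'
from h import *
st(); print(robot.sense()['qpos'].round(2))
snap('top','t5'),snap('side','s5')
b=np.array([.413,-.2018])
plan([((*b,.15),down(159.5),'over bolt1'),((*b,.021),down(159.5),'down')])
E
```

```text
{'time': 15.0833, 'position': [0.4892, -0.2561, 0.2451], 'orientation': [2.4426, 0.0051, 1.6535], 'wrist_force': [0.3507, 0.1779, 0.1883], 'gripper_width': 0.0646, 'grasp_force': 0.0}
[-0.87  0.29  1.94  0.95  0.7  -1.64]
over bolt1 xyz cm [ 2.05 -2.88 -0.31] w [ 0.206  0.134 -0.36 ] | tcp [ 0.464 -0.239  0.23 ]
over bolt1 xyz cm [ 2.92 -1.94  0.54] w [ 0.206  0.134 -0.36 ] | tcp [ 0.439 -0.22   0.213]
over bolt1 xyz cm [ 3.27 -0.63  1.23] w [ 0.206  0.134 -0.36 ] | tcp [ 0.413 -0.202  0.197]
down xyz cm [ 0.  -0.  12.9] w [0. 0. 0.] | tcp [ 0.413 -0.202  0.068]
```

Emit:
{"api": "servo_tool", "payload": {
  "commands": [
    {"x":0.4,"y":-0.6,"z":-0.1,"wx":0.04,"wy":0.027,"wz":-0.072,"gripper":0},
    {"x":0.8,"y":-1.2,"z":-0.1,"wx":0.08,"wy":0.054,"wz":-0.144,"gripper":0},
    {"x":1.2,"y":-1.7,"z":-0.2,"wx":0.124,"wy":0.08,"wz":-0.216,"gripper":0},
    {"x":1.6,"y":-2.3,"z":-0.2,"wx":0.165,"wy":0.107,"wz":-0.288,"gripper":0},
    {"x":2.05,"y":-2.9,"z":-0.3,"wx":0.206,"wy":0.134,"wz":-0.36,"gripper":0}
  ]
}}

```text
time: 15.6
position: [0.4646, -0.2374, 0.2259]
orientation: [2.672, 0.091, 2.031]
wrist_force: [0.3, -0.3, 0.2]
gripper_width: 0.0464
grasp_force: 0.0
```

Emit:
{"api": "servo_tool", "payload": {
  "commands": [
    {"x":0.6,"y":-0.4,"z":0.1,"wx":0.04,"wy":0.027,"wz":-0.072,"gripper":0},
    {"x":1.2,"y":-0.8,"z":0.2,"wx":0.08,"wy":0.054,"wz":-0.144,"gripper":0},
    {"x":1.8,"y":-1.2,"z":0.3,"wx":0.124,"wy":0.08,"wz":-0.216,"gripper":0},
    {"x":2.4,"y":-1.6,"z":0.4,"wx":0.165,"wy":0.107,"wz":-0.288,"gripper":0},
    {"x":2.9,"y":-1.9,"z":0.5,"wx":0.206,"wy":0.134,"wz":-0.36,"gripper":0}
  ]
}}

```text
time: 16.02
position: [0.4392, -0.2187, 0.2101]
orientation: [2.915, 0.088, 2.417]
wrist_force: [0.3, 0.3, -0.9]
gripper_width: 0.0459
grasp_force: 0.0
```

Emit:
{"api": "servo_tool", "payload": {
  "commands": [
    {"x":0.8,"y":-0.1,"z":0.3,"wx":0.05,"wy":0.034,"wz":-0.09,"gripper":0},
    {"x":1.6,"y":-0.3,"z":0.6,"wx":0.1,"wy":0.068,"wz":-0.18,"gripper":0},
    {"x":2.4,"y":-0.5,"z":0.9,"wx":0.155,"wy":0.1,"wz":-0.27,"gripper":0},
    {"x":3.3,"y":-0.6,"z":1.2,"wx":0.206,"wy":0.134,"wz":-0.36,"gripper":0},
    {"x":3.3,"y":-0.6,"z":1.2,"wx":0.206,"wy":0.134,"wz":-0.36,"gripper":0}
  ]
}}

```text
time: 16.43
position: [0.4132, -0.1985, 0.1937]
orientation: [3.139, -0.007, 2.791]
wrist_force: [0.4, 1.0, -0.6]
gripper_width: 0.0462
grasp_force: 0.0
```

```bash
python3 - <<'E'
from h import *
st()
b=np.array([.413,-.2018])
plan([((*b,.0215),down(159.5),'down')])
E
```

```text
{'time': 16.4333, 'position': [0.4132, -0.1985, 0.1937], 'orientation': [3.1385, -0.0074, 2.7913], 'wrist_force': [0.3858, 1.0063, -0.6031], 'gripper_width': 0.0462, 'grasp_force': 0.0}
down xyz cm [-0.18 -0.35 12.52] w [ 0.003 -0.007  0.007] | tcp [ 0.413 -0.202  0.068]
```

Emit:
{"api": "servo_tool", "payload": {
  "commands": [
    {"x":-0.1,"y":-0.2,"z":3,"wx":0,"wy":0,"wz":0,"gripper":0},
    {"x":-0.1,"y":-0.2,"z":6,"wx":0,"wy":0,"wz":0,"gripper":0},
    {"x":-0.1,"y":-0.2,"z":8.5,"wx":0,"wy":0,"wz":0,"gripper":0},
    {"x":-0.1,"y":-0.2,"z":9,"wx":0,"wy":0,"wz":0,"gripper":0},
    {"x":-0.1,"y":-0.2,"z":9,"wx":0,"wy":0,"wz":0,"gripper":0}
  ]
}}

```text
time: 16.85
position: [0.4129, -0.2019, 0.1038]
orientation: [3.136, -0.006, 2.783]
wrist_force: [0.1, 0.5, 0.7]
gripper_width: 0.0458
grasp_force: 0.0
```

```bash
python3 - <<'E'
from h import *
st()
b=np.array([.413,-.2018])
plan([((*b,.0215),down(159.5),'down')])
E
```

```text
{'time': 16.85, 'position': [0.4129, -0.2019, 0.1038], 'orientation': [3.1363, -0.0065, 2.7831], 'wrist_force': [0.1309, 0.5067, 0.6761], 'gripper_width': 0.0458, 'grasp_force': 0.0}
down xyz cm [-0.03 -0.01  3.53] w [ 0.005 -0.006 -0.001] | tcp [ 0.413 -0.202  0.068]
```

Emit:
{"api": "servo_tool", "payload": {
  "commands": [
    {"x":0,"y":0,"z":1.5,"wx":0.005,"wy":-0.006,"wz":0,"gripper":0},
    {"x":0,"y":0,"z":3,"wx":0.005,"wy":-0.006,"wz":0,"gripper":0},
    {"x":0,"y":0,"z":3.5,"wx":0.005,"wy":-0.006,"wz":0,"gripper":0},
    {"x":0,"y":0,"z":3.5,"wx":0.005,"wy":-0.006,"wz":0,"gripper":1},
    {"x":0,"y":0,"z":3.5,"wx":0.005,"wy":-0.006,"wz":0,"gripper":1}
  ]
}}

```text
time: 17.27
position: [0.4139, -0.2027, 0.0713]
orientation: [-3.14, 0.004, 2.784]
wrist_force: [-0.7, -0.6, 1.0]
gripper_width: 0.037
grasp_force: 0.0
```

Emit:
{"api": "servo_tool", "payload": {
  "commands": [
    {"x":0,"y":0,"z":0,"wx":0,"wy":0,"wz":0,"gripper":1},
    {"x":0,"y":0,"z":0,"wx":0,"wy":0,"wz":0,"gripper":1},
    {"x":0,"y":0,"z":0,"wx":0,"wy":0,"wz":0,"gripper":1},
    {"x":0,"y":0,"z":0,"wx":0,"wy":0,"wz":0,"gripper":1},
    {"x":0,"y":0,"z":0,"wx":0,"wy":0,"wz":0,"gripper":1}
  ]
}}

```text
time: 17.68
position: [0.4136, -0.2024, 0.071]
orientation: [-3.139, 0.004, 2.785]
wrist_force: [-0.6, 0.8, 6.2]
gripper_width: 0.0126
grasp_force: 44.9
```

```bash
python3 - <<'E'
from h import *
st(); s=robot.sense(); p=s['position']
b=np.array([.604,.3415]); y=np.radians(5.2); ax=np.array([np.cos(y),np.sin(y)]); d=b-ax*.04; print(d)
plan([((p[0],p[1],.15),down(159.5),'up'),((.45,.05,.18),down(130),'mid'),((*d,.15),down(95.2),'bin'),((*d,.055),down(95.2),'lower')])
E
```

```text
{'time': 17.6833, 'position': [0.4136, -0.2024, 0.071], 'orientation': [-3.1393, 0.0042, 2.7848], 'wrist_force': [-0.6236, 0.7703, 6.1745], 'gripper_width': 0.0126, 'grasp_force': 44.9481}
[0.56416462 0.3378747 ]
up xyz cm [ -0.05  -0.03 -12.6 ] w [-0.002  0.004  0.001] | tcp [ 0.414 -0.202  0.197]
mid xyz cm [ 2.71 12.46 -1.5 ] w [-0.    -0.     0.257] | tcp [ 0.432 -0.076  0.212]
mid xyz cm [ 5.8  11.36 -1.5 ] w [-0.    -0.     0.257] | tcp [0.45  0.05  0.227]
bin xyz cm [ 7.36 13.62  1.5 ] w [-0.    -0.     0.304] | tcp [0.507 0.194 0.212]
bin xyz cm [11.09 10.8   1.5 ] w [ 0.    -0.     0.304] | tcp [0.564 0.338 0.197]
lower xyz cm [ 0.  -0.   9.5] w [0. 0. 0.] | tcp [0.564 0.338 0.102]
```

Emit:
{"api": "servo_tool", "payload": {
  "commands": [
    {"x":0,"y":0,"z":-1.5,"wx":0,"wy":0,"wz":0,"gripper":1},
    {"x":0,"y":0,"z":-4.5,"wx":0,"wy":0,"wz":0,"gripper":1},
    {"x":0,"y":0,"z":-8,"wx":0,"wy":0,"wz":0,"gripper":1},
    {"x":0,"y":0,"z":-11,"wx":-0.002,"wy":0.004,"wz":0,"gripper":1},
    {"x":0,"y":0,"z":-12.6,"wx":-0.002,"wy":0.004,"wz":0,"gripper":1}
  ]
}}

```text
time: 18.1
position: [0.4137, -0.2024, 0.1996]
orientation: [-3.141, 0.003, 2.785]
wrist_force: [1.6, -0.8, -0.1]
gripper_width: 0.0126
grasp_force: 44.9
```

Emit:
{"api": "servo_tool", "payload": {
  "commands": [
    {"x":0.5,"y":2.5,"z":-0.3,"wx":0,"wy":0,"wz":0.05,"gripper":1},
    {"x":1.1,"y":5,"z":-0.6,"wx":0,"wy":0,"wz":0.1,"gripper":1},
    {"x":1.6,"y":7.5,"z":-0.9,"wx":0,"wy":0,"wz":0.15,"gripper":1},
    {"x":2.2,"y":10,"z":-1.2,"wx":0,"wy":0,"wz":0.2,"gripper":1},
    {"x":2.7,"y":12.5,"z":-1.5,"wx":0,"wy":0,"wz":0.257,"gripper":1}
  ]
}}

```text
time: 18.52
position: [0.431, -0.0741, 0.2115]
orientation: [-3.141, -0.002, 2.525]
wrist_force: [0.0, -0.0, -0.5]
gripper_width: 0.0127
grasp_force: 44.9
```

Emit:
{"api": "servo_tool", "payload": {
  "commands": [
    {"x":1.2,"y":2.3,"z":-0.3,"wx":0,"wy":0,"wz":0.05,"gripper":1},
    {"x":2.3,"y":4.6,"z":-0.6,"wx":0,"wy":0,"wz":0.1,"gripper":1},
    {"x":3.5,"y":6.8,"z":-0.9,"wx":0,"wy":0,"wz":0.15,"gripper":1},
    {"x":4.6,"y":9.1,"z":-1.2,"wx":0,"wy":0,"wz":0.2,"gripper":1},
    {"x":5.8,"y":11.4,"z":-1.5,"wx":0,"wy":0,"wz":0.257,"gripper":1}
  ]
}}

```text
time: 18.93
position: [0.4494, 0.0525, 0.2265]
orientation: [-3.141, -0.001, 2.268]
wrist_force: [-0.5, -0.4, 0.0]
gripper_width: 0.013
grasp_force: 44.9
```

Emit:
{"api": "servo_tool", "payload": {
  "commands": [
    {"x":1.5,"y":2.7,"z":0.3,"wx":0,"wy":0,"wz":0.06,"gripper":1},
    {"x":2.9,"y":5.4,"z":0.6,"wx":0,"wy":0,"wz":0.12,"gripper":1},
    {"x":4.4,"y":8.2,"z":0.9,"wx":0,"wy":0,"wz":0.18,"gripper":1},
    {"x":5.9,"y":10.9,"z":1.2,"wx":0,"wy":0,"wz":0.24,"gripper":1},
    {"x":7.4,"y":13.6,"z":1.5,"wx":0,"wy":0,"wz":0.304,"gripper":1}
  ]
}}

```text
time: 19.35
position: [0.5059, 0.197, 0.211]
orientation: [-3.14, -0.001, 1.964]
wrist_force: [-0.0, -0.6, -0.9]
gripper_width: 0.0127
grasp_force: 44.9
```

Emit:
{"api": "servo_tool", "payload": {
  "commands": [
    {"x":2.5,"y":2.5,"z":0.3,"wx":0,"wy":0,"wz":0.07,"gripper":1},
    {"x":5,"y":5,"z":0.7,"wx":0,"wy":0,"wz":0.14,"gripper":1},
    {"x":7.5,"y":7.4,"z":1,"wx":0,"wy":0,"wz":0.21,"gripper":1},
    {"x":9.6,"y":9.4,"z":1.3,"wx":0,"wy":0,"wz":0.27,"gripper":1},
    {"x":11.1,"y":10.8,"z":1.5,"wx":0,"wy":0,"wz":0.304,"gripper":1}
  ]
}}

```text
time: 19.77
position: [0.5627, 0.3421, 0.1953]
orientation: [-3.14, -0.001, 1.661]
wrist_force: [-0.6, 0.0, -2.0]
gripper_width: 0.0128
grasp_force: 44.9
```

```bash
python3 - <<'E'
from h import *
st(); d=[.5642,.3379]; b=[.4131,-.3106]
plan([((*d,.055),down(95.2),'lower'),((*d,.15),down(95.2),'up'),((.48,.1,.16),down(130),'mid'),((*b,.12),down(167.4),'bolt2'),((*b,.0195),down(167.4),'down')])
E
```

```text
{'time': 19.7667, 'position': [0.5627, 0.3421, 0.1953], 'orientation': [-3.1398, -0.0006, 1.6613], 'wrist_force': [-0.551, 0.036, -2.0473], 'gripper_width': 0.0128, 'grasp_force': 44.9403}
lower xyz cm [-0.44  0.13  9.33] w [-0.002 -0.001 -0.   ] | tcp [0.564 0.338 0.102]
up xyz cm [-0.   0.  -9.5] w [0. 0. 0.] | tcp [0.564 0.338 0.197]
mid xyz cm [-11.46  -5.27  -0.5 ] w [-0.     0.    -0.304] | tcp [0.522 0.219 0.202]
mid xyz cm [-9.36 -8.46 -0.5 ] w [ 0.     0.    -0.304] | tcp [0.48  0.1   0.207]
bolt2 xyz cm [ -9.05 -10.51   1.33] w [-0.     0.    -0.218] | tcp [ 0.458 -0.037  0.194]
bolt2 xyz cm [ -6.57 -12.21   1.33] w [ 0.     0.    -0.218] | tcp [ 0.435 -0.174  0.18 ]
bolt2 xyz cm [ -3.78 -13.34   1.33] w [ 0.     0.    -0.218] | tcp [ 0.413 -0.311  0.167]
down xyz cm [-0.   -0.   10.05] w [-0. -0.  0.] | tcp [ 0.413 -0.311  0.066]
```

Emit:
{"api": "servo_tool", "payload": {
  "commands": [
    {"x":0,"y":0.1,"z":2.5,"wx":0,"wy":0,"wz":0,"gripper":1},
    {"x":0,"y":0.1,"z":5,"wx":0,"wy":0,"wz":0,"gripper":1},
    {"x":0,"y":0.1,"z":7.5,"wx":0,"wy":0,"wz":0,"gripper":1},
    {"x":0,"y":0.1,"z":9,"wx":0,"wy":0,"wz":0,"gripper":1},
    {"x":0,"y":0.1,"z":9.3,"wx":0,"wy":0,"wz":0,"gripper":1}
  ]
}}

```text
time: 20.18
position: [0.5616, 0.3389, 0.0992]
orientation: [-3.134, 0.002, 1.663]
wrist_force: [-1.1, -0.5, -1.3]
gripper_width: 0.0127
grasp_force: 44.9
```

Emit:
{"api": "servo_tool", "payload": {
  "commands": [
    {"x":0,"y":0,"z":0,"wx":0,"wy":0,"wz":0,"gripper":1},
    {"x":0,"y":0,"z":0,"wx":0,"wy":0,"wz":0,"gripper":0.4},
    {"x":0,"y":0,"z":0,"wx":0,"wy":0,"wz":0,"gripper":0.4},
    {"x":0,"y":0,"z":0,"wx":0,"wy":0,"wz":0,"gripper":0.4},
    {"x":0,"y":0,"z":0,"wx":0,"wy":0,"wz":0,"gripper":0.4}
  ]
}}

```text
time: 20.6
position: [0.5642, 0.3399, 0.1049]
orientation: [3.14, -0.001, 1.663]
wrist_force: [-0.3, -0.5, -0.1]
gripper_width: 0.0272
grasp_force: 0.0
```

Emit:
{"api": "servo_tool", "payload": {
  "commands": [
    {"x":0,"y":0,"z":-2,"wx":0,"wy":0,"wz":0,"gripper":0.4},
    {"x":0,"y":0,"z":-5,"wx":0,"wy":0,"wz":0,"gripper":0.4},
    {"x":0,"y":0,"z":-7.5,"wx":0,"wy":0,"wz":0,"gripper":0},
    {"x":0,"y":0,"z":-9,"wx":0,"wy":0,"wz":0,"gripper":0},
    {"x":0,"y":0,"z":-9.5,"wx":0,"wy":0,"wz":0,"gripper":0}
  ]
}}

```text
time: 21.02
position: [0.5649, 0.3402, 0.2027]
orientation: [3.136, -0.003, 1.663]
wrist_force: [-0.2, 0.5, 0.1]
gripper_width: 0.0423
grasp_force: 0.0
```

Emit:
{"api": "servo_tool", "payload": {
  "commands": [
    {"x":-2.3,"y":-1,"z":-0.1,"wx":0,"wy":0,"wz":-0.06,"gripper":0},
    {"x":-4.6,"y":-2.1,"z":-0.2,"wx":0,"wy":0,"wz":-0.12,"gripper":0},
    {"x":-6.9,"y":-3.2,"z":-0.3,"wx":0,"wy":0,"wz":-0.18,"gripper":0},
    {"x":-9.2,"y":-4.2,"z":-0.4,"wx":0,"wy":0,"wz":-0.24,"gripper":0},
    {"x":-11.5,"y":-5.3,"z":-0.5,"wx":0,"wy":0,"wz":-0.304,"gripper":0}
  ]
}}

```text
time: 21.43
position: [0.5207, 0.2192, 0.203]
orientation: [-3.14, -0.001, 1.97]
wrist_force: [1.2, 0.4, 0.5]
gripper_width: 0.0461
grasp_force: 0.0
```

Emit:
{"api": "servo_tool", "payload": {
  "commands": [
    {"x":-1.9,"y":-1.7,"z":-0.1,"wx":0,"wy":0,"wz":-0.06,"gripper":0},
    {"x":-3.8,"y":-3.4,"z":-0.2,"wx":0,"wy":0,"wz":-0.12,"gripper":0},
    {"x":-5.6,"y":-5.1,"z":-0.3,"wx":0,"wy":0,"wz":-0.18,"gripper":0},
    {"x":-7.5,"y":-6.8,"z":-0.4,"wx":0,"wy":0,"wz":-0.24,"gripper":0},
    {"x":-9.4,"y":-8.5,"z":-0.5,"wx":0,"wy":0,"wz":-0.304,"gripper":0}
  ]
}}

```text
time: 21.85
position: [0.4785, 0.0997, 0.2081]
orientation: [-3.141, -0.001, 2.274]
wrist_force: [0.7, -0.8, 1.0]
gripper_width: 0.046
grasp_force: 0.0
```

```bash
python3 - <<'E'
from h import *
st(); b=[.4131,-.3106]; snap('top','t6'); snap('side','s6')
plan([((*b,.12),down(167.4),'bolt2'),((*b,.0195),down(167.4),'down')])
E
```

```text
{'time': 21.85, 'position': [0.4785, 0.0997, 0.2081], 'orientation': [-3.1407, -0.0011, 2.2741], 'wrist_force': [0.7055, -0.7587, 0.9945], 'gripper_width': 0.046, 'grasp_force': 0.0}
bolt2 xyz cm [ -9.04 -10.43   1.39] w [-0.001 -0.001 -0.217] | tcp [ 0.456 -0.038  0.194]
bolt2 xyz cm [ -6.58 -12.13   1.38] w [-0.001 -0.001 -0.217] | tcp [ 0.435 -0.174  0.181]
bolt2 xyz cm [ -3.81 -13.26   1.38] w [-0.001 -0.001 -0.217] | tcp [ 0.413 -0.311  0.167]
down xyz cm [ 0.   -0.   10.05] w [-0.  0. -0.] | tcp [ 0.413 -0.311  0.066]
```

Emit:
{"api": "servo_tool", "payload": {
  "commands": [
    {"x":-1.8,"y":-2.1,"z":0.3,"wx":0,"wy":0,"wz":-0.04,"gripper":0},
    {"x":-3.6,"y":-4.2,"z":0.6,"wx":0,"wy":0,"wz":-0.08,"gripper":0},
    {"x":-5.4,"y":-6.3,"z":0.9,"wx":0,"wy":0,"wz":-0.13,"gripper":0},
    {"x":-7.2,"y":-8.4,"z":1.1,"wx":0,"wy":0,"wz":-0.17,"gripper":0},
    {"x":-9,"y":-10.4,"z":1.4,"wx":0,"wy":0,"wz":-0.217,"gripper":0}
  ]
}}

```text
time: 22.37
position: [0.4577, -0.0357, 0.1942]
orientation: [-3.142, -0.001, 2.489]
wrist_force: [0.6, 0.4, 0.1]
gripper_width: 0.0462
grasp_force: 0.0
```

Emit:
{"api": "servo_tool", "payload": {
  "commands": [
    {"x":-1.3,"y":-2.4,"z":0.3,"wx":0,"wy":0,"wz":-0.04,"gripper":0},
    {"x":-2.6,"y":-4.8,"z":0.6,"wx":0,"wy":0,"wz":-0.08,"gripper":0},
    {"x":-3.9,"y":-7.2,"z":0.9,"wx":0,"wy":0,"wz":-0.13,"gripper":0},
    {"x":-5.2,"y":-9.6,"z":1.1,"wx":0,"wy":0,"wz":-0.17,"gripper":0},
    {"x":-6.6,"y":-12.1,"z":1.4,"wx":0,"wy":0,"wz":-0.217,"gripper":0}
  ]
}}

```text
time: 22.78
position: [0.4366, -0.172, 0.1801]
orientation: [3.141, -0.001, 2.706]
wrist_force: [0.7, -0.5, 0.6]
gripper_width: 0.046
grasp_force: 0.0
```

Emit:
{"api": "servo_tool", "payload": {
  "commands": [
    {"x":-1,"y":-3.2,"z":0.3,"wx":0,"wy":0,"wz":-0.05,"gripper":0},
    {"x":-2,"y":-6.4,"z":0.6,"wx":0,"wy":0,"wz":-0.1,"gripper":0},
    {"x":-2.9,"y":-9.6,"z":0.9,"wx":0,"wy":0,"wz":-0.16,"gripper":0},
    {"x":-3.8,"y":-13.3,"z":1.4,"wx":0,"wy":0,"wz":-0.217,"gripper":0},
    {"x":-3.8,"y":-13.3,"z":1.4,"wx":0,"wy":0,"wz":-0.217,"gripper":0}
  ]
}}

```text
time: 23.2
position: [0.4143, -0.3131, 0.1655]
orientation: [-3.139, 0.0, 2.92]
wrist_force: [0.7, -0.4, -0.4]
gripper_width: 0.0461
grasp_force: 0.0
```

Emit:
{"api": "servo_tool", "payload": {
  "commands": [
    {"x":0,"y":0,"z":2,"wx":0,"wy":0,"wz":0,"gripper":0},
    {"x":0,"y":0,"z":4.5,"wx":0,"wy":0,"wz":0,"gripper":0},
    {"x":0,"y":0,"z":6,"wx":0,"wy":0,"wz":0,"gripper":0},
    {"x":0,"y":0,"z":6.5,"wx":0,"wy":0,"wz":0,"gripper":0},
    {"x":0,"y":0,"z":6.5,"wx":0,"wy":0,"wz":0,"gripper":0}
  ]
}}

```text
time: 23.62
position: [0.4146, -0.3068, 0.1001]
orientation: [3.14, -0.003, 2.921]
wrist_force: [-0.3, 0.8, -0.1]
gripper_width: 0.0461
grasp_force: 0.0
```

```bash
python3 - <<'E'
from h import *
st(); b=[.4131,-.3106]
plan([((*b,.0215),down(167.4),'down')])
E
```

```text
{'time': 23.6167, 'position': [0.4146, -0.3068, 0.1001], 'orientation': [3.1397, -0.0034, 2.9215], 'wrist_force': [-0.3422, 0.788, -0.1494], 'gripper_width': 0.0461, 'grasp_force': 0.0}
down xyz cm [ 0.05 -0.41  3.16] w [ 0.002 -0.003 -0.   ] | tcp [ 0.413 -0.311  0.068]
```

Emit:
{"api": "servo_tool", "payload": {
  "commands": [
    {"x":0.05,"y":-0.3,"z":1.5,"wx":0,"wy":0,"wz":0,"gripper":0},
    {"x":0.05,"y":-0.3,"z":2.8,"wx":0,"wy":0,"wz":0,"gripper":0},
    {"x":0.05,"y":-0.3,"z":3.1,"wx":0,"wy":0,"wz":0,"gripper":0},
    {"x":0.05,"y":-0.3,"z":3.1,"wx":0,"wy":0,"wz":0,"gripper":1},
    {"x":0.05,"y":-0.3,"z":3.1,"wx":0,"wy":0,"wz":0,"gripper":1}
  ]
}}

```text
time: 24.03
position: [0.4141, -0.3108, 0.0713]
orientation: [-3.141, 0.0, 2.922]
wrist_force: [0.2, 0.0, -0.3]
gripper_width: 0.037
grasp_force: 0.0
```

Emit:
{"api": "servo_tool", "payload": {
  "commands": [
    {"x":0,"y":0,"z":0,"wx":0,"wy":0,"wz":0,"gripper":1},
    {"x":0,"y":0,"z":0,"wx":0,"wy":0,"wz":0,"gripper":1},
    {"x":0,"y":0,"z":0,"wx":0,"wy":0,"wz":0,"gripper":1},
    {"x":0,"y":0,"z":0,"wx":0,"wy":0,"wz":0,"gripper":1},
    {"x":0,"y":0,"z":0,"wx":0,"wy":0,"wz":0,"gripper":1}
  ]
}}

```text
time: 24.45
position: [0.4138, -0.3109, 0.071]
orientation: [-3.141, 0.0, 2.922]
wrist_force: [-1.2, 0.2, 5.1]
gripper_width: 0.0128
grasp_force: 45.0
```

```bash
python3 - <<'E'
from h import *
st(); s=robot.sense(); p=s['position']; d=[.5682,.3383]
plan([((p[0],p[1],.15),down(167.4),'up'),((.47,.0,.18),down(125),'mid'),((*d,.15),down(95.2),'bin'),((*d,.055),down(95.2),'lower')])
E
```

```text
{'time': 24.45, 'position': [0.4138, -0.3109, 0.071], 'orientation': [-3.1412, 0.0, 2.9218], 'wrist_force': [-1.1527, 0.2423, 5.1114], 'gripper_width': 0.0128, 'grasp_force': 44.9767}
up xyz cm [-0.00e+00 -1.00e-02 -1.26e+01] w [-0.  0.  0.] | tcp [ 0.414 -0.311  0.197]
mid xyz cm [ 0.65 15.78 -1.5 ] w [ 0.   -0.    0.37] | tcp [ 0.442 -0.155  0.212]
mid xyz cm [ 6.31 14.48 -1.5 ] w [ 0.   -0.    0.37] | tcp [0.47  0.    0.227]
bin xyz cm [11.04 13.72  1.5 ] w [-0.   -0.    0.26] | tcp [0.519 0.169 0.212]
bin xyz cm [14.2  10.42  1.5 ] w [ 0.   -0.    0.26] | tcp [0.568 0.338 0.197]
lower xyz cm [ 0.  -0.   9.5] w [-0.  0.  0.] | tcp [0.568 0.338 0.102]
```

Emit:
{"api": "servo_tool", "payload": {
  "commands": [
    {"x":0,"y":0,"z":-1.5,"wx":0,"wy":0,"wz":0,"gripper":1},
    {"x":0,"y":0,"z":-4.5,"wx":0,"wy":0,"wz":0,"gripper":1},
    {"x":0,"y":0,"z":-8,"wx":0,"wy":0,"wz":0,"gripper":1},
    {"x":0,"y":0,"z":-11,"wx":0,"wy":0,"wz":0,"gripper":1},
    {"x":0,"y":0,"z":-12.6,"wx":0,"wy":0,"wz":0,"gripper":1}
  ]
}}

```text
time: 24.87
position: [0.4143, -0.3113, 0.1998]
orientation: [-3.139, 0.003, 2.922]
wrist_force: [0.8, -1.9, -0.7]
gripper_width: 0.0129
grasp_force: 45.0
```

Emit:
{"api": "servo_tool", "payload": {
  "commands": [
    {"x":0.1,"y":3.1,"z":-0.3,"wx":0,"wy":0,"wz":0.07,"gripper":1},
    {"x":0.2,"y":6.3,"z":-0.6,"wx":0,"wy":0,"wz":0.15,"gripper":1},
    {"x":0.4,"y":9.5,"z":-0.9,"wx":0,"wy":0,"wz":0.22,"gripper":1},
    {"x":0.5,"y":12.6,"z":-1.2,"wx":0,"wy":0,"wz":0.3,"gripper":1},
    {"x":0.65,"y":15.8,"z":-1.5,"wx":0,"wy":0,"wz":0.37,"gripper":1}
  ]
}}

```text
time: 25.28
position: [0.4415, -0.1537, 0.2114]
orientation: [-3.141, -0.001, 2.547]
wrist_force: [-0.2, -0.1, -1.7]
gripper_width: 0.0127
grasp_force: 45.0
```

Emit:
{"api": "servo_tool", "payload": {
  "commands": [
    {"x":1.3,"y":2.9,"z":-0.3,"wx":0,"wy":0,"wz":0.07,"gripper":1},
    {"x":2.5,"y":5.8,"z":-0.6,"wx":0,"wy":0,"wz":0.15,"gripper":1},
    {"x":3.8,"y":8.7,"z":-0.9,"wx":0,"wy":0,"wz":0.22,"gripper":1},
    {"x":5,"y":11.6,"z":-1.2,"wx":0,"wy":0,"wz":0.3,"gripper":1},
    {"x":6.3,"y":14.5,"z":-1.5,"wx":0,"wy":0,"wz":0.37,"gripper":1}
  ]
}}

```text
time: 25.7
position: [0.4699, 0.002, 0.2265]
orientation: [-3.141, -0.001, 2.178]
wrist_force: [-0.2, -1.1, -1.0]
gripper_width: 0.0126
grasp_force: 45.0
```

Emit:
{"api": "servo_tool", "payload": {
  "commands": [
    {"x":2.2,"y":2.7,"z":0.3,"wx":0,"wy":0,"wz":0.05,"gripper":1},
    {"x":4.4,"y":5.5,"z":0.6,"wx":0,"wy":0,"wz":0.1,"gripper":1},
    {"x":6.6,"y":8.2,"z":0.9,"wx":0,"wy":0,"wz":0.15,"gripper":1},
    {"x":8.8,"y":11,"z":1.2,"wx":0,"wy":0,"wz":0.2,"gripper":1},
    {"x":11,"y":13.7,"z":1.5,"wx":0,"wy":0,"wz":0.26,"gripper":1}
  ]
}}

```text
time: 26.12
position: [0.5191, 0.171, 0.2111]
orientation: [-3.14, -0.001, 1.92]
wrist_force: [0.8, 0.1, -1.0]
gripper_width: 0.0123
grasp_force: 45.0
```

Emit:
{"api": "servo_tool", "payload": {
  "commands": [
    {"x":3.2,"y":2.3,"z":0.3,"wx":0,"wy":0,"wz":0.06,"gripper":1},
    {"x":6.4,"y":4.7,"z":0.7,"wx":0,"wy":0,"wz":0.12,"gripper":1},
    {"x":9.5,"y":7,"z":1,"wx":0,"wy":0,"wz":0.18,"gripper":1},
    {"x":12.3,"y":9,"z":1.3,"wx":0,"wy":0,"wz":0.23,"gripper":1},
    {"x":14.2,"y":10.4,"z":1.5,"wx":0,"wy":0,"wz":0.26,"gripper":1}
  ]
}}

```text
time: 26.53
position: [0.5676, 0.3414, 0.1954]
orientation: [-3.14, -0.001, 1.661]
wrist_force: [-0.0, -0.7, -0.8]
gripper_width: 0.0124
grasp_force: 45.0
```

Emit:
{"api": "servo_tool", "payload": {
  "commands": [
    {"x":0,"y":0,"z":2.5,"wx":0,"wy":0,"wz":0,"gripper":1},
    {"x":0,"y":0,"z":5,"wx":0,"wy":0,"wz":0,"gripper":1},
    {"x":0,"y":0,"z":7.5,"wx":0,"wy":0,"wz":0,"gripper":1},
    {"x":0,"y":0,"z":8.4,"wx":0,"wy":0,"wz":0,"gripper":1},
    {"x":0,"y":0,"z":8.4,"wx":0,"wy":0,"wz":0,"gripper":1}
  ]
}}

```text
time: 26.95
position: [0.5663, 0.3376, 0.1092]
orientation: [-3.135, 0.002, 1.662]
wrist_force: [-0.3, 0.5, -0.9]
gripper_width: 0.0122
grasp_force: 45.0
```

```bash
python3 - <<'E'
from h import *
st(); d=[.5682,.3383]
plan([((*d,.065),down(95.2),'lower')])
E
```

```text
{'time': 26.95, 'position': [0.5663, 0.3376, 0.1092], 'orientation': [-3.1346, 0.0017, 1.6618], 'wrist_force': [-0.2715, 0.4506, -0.8859], 'gripper_width': 0.0122, 'grasp_force': 44.9716}
lower xyz cm [ 0.06  0.19 -0.28] w [-0.007  0.002  0.   ] | tcp [0.568 0.338 0.112]
```

Release, raise, back away, then a final look.

Emit:
{"api": "servo_tool", "payload": {
  "commands": [
    {"x":0,"y":0,"z":0,"wx":0,"wy":0,"wz":0,"gripper":1},
    {"x":0,"y":0,"z":0,"wx":0,"wy":0,"wz":0,"gripper":0.4},
    {"x":0,"y":0,"z":0,"wx":0,"wy":0,"wz":0,"gripper":0.4},
    {"x":0,"y":0,"z":0,"wx":0,"wy":0,"wz":0,"gripper":0.4},
    {"x":0,"y":0,"z":0,"wx":0,"wy":0,"wz":0,"gripper":0.4}
  ]
}}

```text
time: 27.37
position: [0.5683, 0.3385, 0.1138]
orientation: [3.14, -0.001, 1.662]
wrist_force: [-0.1, 0.2, 0.6]
gripper_width: 0.0276
grasp_force: 0.0
```

Emit:
{"api": "servo_tool", "payload": {
  "commands": [
    {"x":0,"y":0,"z":-2,"wx":0,"wy":0,"wz":0,"gripper":0.4},
    {"x":0,"y":0,"z":-5,"wx":0,"wy":0,"wz":0,"gripper":0.4},
    {"x":0,"y":0,"z":-8,"wx":0,"wy":0,"wz":0,"gripper":0.4},
    {"x":0,"y":0,"z":-11,"wx":0,"wy":0,"wz":0,"gripper":0.4},
    {"x":0,"y":0,"z":-13,"wx":0,"wy":0,"wz":0,"gripper":0.4}
  ]
}}

```text
time: 27.78
position: [0.5686, 0.3386, 0.2466]
orientation: [3.138, -0.002, 1.662]
wrist_force: [-0.1, -0.3, 0.4]
gripper_width: 0.0276
grasp_force: 0.0
```

Emit:
{"api": "servo_tool", "payload": {
  "commands": [
    {"x":0,"y":-3,"z":0,"wx":0,"wy":0,"wz":0,"gripper":0.4},
    {"x":0,"y":-7,"z":0,"wx":0,"wy":0,"wz":0,"gripper":0.4},
    {"x":0,"y":-11,"z":0,"wx":0,"wy":0,"wz":0,"gripper":0.4},
    {"x":0,"y":-15,"z":0,"wx":0,"wy":0,"wz":0,"gripper":0.4},
    {"x":0,"y":-17,"z":0,"wx":0,"wy":0,"wz":0,"gripper":0.4}
  ]
}}

```text
time: 28.2
position: [0.3945, 0.3221, 0.2431]
orientation: [-3.139, -0.0, 1.663]
wrist_force: [0.4, 0.5, -0.3]
gripper_width: 0.0273
grasp_force: 0.0
```

```bash
python3 - <<'E'
from h import *
st(); t,s=snap('top','t7'),snap('side','s7'); f=lambda i,w,h:cv2.resize(i,(w,h),interpolation=2)
T,S=t['img'],s['img']
# bins+peg (top) left; side: bolt bin and board right
A=np.vstack([f(T[195:285,180:300],400,300),f(T[195:285,400:520],400,300)])
B=np.vstack([f(S[160:235,240:340],400,300),f(S[270:345,330:430],400,300)])
cv2.imwrite('pics/fin.png',np.hstack([A,B])[:,:,::-1])
E
```

```text
{'time': 28.2, 'position': [0.3945, 0.3221, 0.2431], 'orientation': [-3.1392, -0.0003, 1.6629], 'wrist_force': [0.3562, 0.4525, -0.3085], 'gripper_width': 0.0273, 'grasp_force': 0.0}
```

View pics/fin.png

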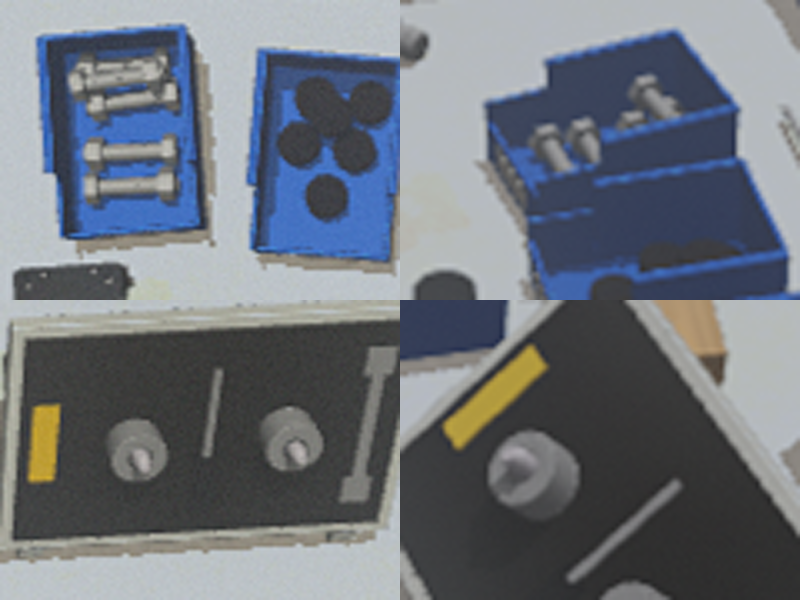

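The final look shows both bolts flat in the bolt bin's front half. The spacer is seated on its peg just like the fixed one next to it.

```bash
python3 -c "
from bench import robot
print(robot.hand_in())"
```

```text
the job is handed in; nothing more can be done
None
```

The job is handed in (no verdict came back): both bolts are in the bolt bin, the spacer is seated on the empty peg, and the tee is in the tee bin with its branch leaning on the front wall; arm clock about 28 of the 72 s at hand-in.

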